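# Stand the pipe former up in the forming station and lock it

### The arm

A 7-joint arm with a two-finger parallel gripper is mounted at the origin on the work surface; the furniture and walls round the work are solid. World frame = base frame: x ahead of the robot, y to its left, z up, the work surface at z = 0. Lengths are in m, angles in degrees, forces in N, time in s.
With the tool pointing down it reaches from about 0.4 to 0.85 m from the base axis. Payload 4.4 kg.
Tool frame: the origin (TCP) lies midway between the tips of the shut fingers; the grasp point (between the pads) lies 19 mm behind it; z points along the fingers, y is the direction in which the jaws open and shut (so a half turn about z gives the same grasp; the last joint's range is limited). The gripper opens to 94 mm and grips with 3 to 60 N. Pads are 16 mm wide; open, the fingers measure 119 mm over their backs; the gripper's body (75 mm by 177 mm) begins 78 mm behind the grasp point.
Start: joints at [-3.77, 36.005, 2.206, 86.941, -1.547, 57.084, -1.146], TCP at [0.65, 0, 0.205] pointing down, gripper open.
Joint ranges: [-175.42, 175.42], [-21.48, 121.26], [-71.46, 75.88], [10.55, 141.38], [-63.04, 243.04], [13.31, 113.54], [-168.57, 168.57]. Speed limits (degrees/s): [147.25, 147.25, 180, 180, 180, 180, 180].

### API

Orientations are given as a 3x3 rotation matrix whose columns are the frame's x, y, z axes.
In Python, from rig import robot, grab_frame, order gives the robot as it stands.
- The arm moves only by the tool apply_moves, never from a script. Its argument "moves" is a list of rows, each an object with "grip": the closure, from 0 (fully open) to 1 (shut); "travel": the shift along the tool's x, y, z in cm, a list of three; "dr": the turn, a rotation vector about the tool's x, y, z in degrees, a list of three. In form: [{"grip": grip, "travel": [x, y, z], "dr": [wx, wy, wz]}, ...]. A call has 1 to 5 rows; each row shifts and turns the pose as measured when the row begins, along the tool's axes as they then stand; what a row does not reach is not made up. A row lasts 1/12 s, in which the tool goes at most 41.7 mm and 7.16 degrees, less where a joint would pass 70% of its speed; a pose out of reach is approached as far as the arm can. A call is refused whole if a number of a shift passes 4.17 or a number of a turn 7.16, either way. A call with a gripper value outside its range is refused whole. The fingers move at their own pace and stop on an object; "force" is the grip in N (left out, the last holds). Time passes only in rows, so rows that do not move let the fingers close. It gives the time, the measured TCP pose, the force and the opening at its end, in the units of the state.
- robot.sense(): the state, without advancing time (a new reading comes with each control period).
- grab_frame(name): name is "scene" or "side" or "wrist"; returns a dict with "img" (420x560x3 uint8, red, green, blue), "z_map" (420x560 float32, m along the optical axis (not along the pixel's ray), 0 where there is no reading), "intrinsics" (3x3 intrinsics, pixels), "distortion" ([k1, k2, p1, p2, k3] as OpenCV has them; the pictures are not rectified), "rvec" (rotation vector, rad) and "tvec" (3), from world to camera coordinates, as OpenCV has them. Camera axes: x right, y down, z forward; pixel columns grow to the right and rows downward; lengths in m; the calibration is good to about 2 mm. A picture is of the moment at which its call begins.
- order.hand_in(): hands the job in, once; it reports no verdict.
The state is a dict: "t": time; "qpos": joint angles; "qvel": joint speeds; "joint_torque": joint torques, N m; "tool_pos": TCP position; "orientation": TCP orientation; "wrist_force": force on the tool from outside, world axes, zero at the start; "moment": the same for the moment, N m; "finger_gap": finger opening in m.
Only numpy, scipy, OpenCV 4.12 (cv2) and the standard library are available. Lean on these libraries where they do the work, as an engineer would, in place of code of your own. Each camera call takes 0.05 s, during which the arm holds its last target.

### The job

Set up the strip-forming station: first slide the keeper fully open by its red knob, then push the lying grey pipe along its cradle until its foot butts against the back stop, and only then tip it up by its open front end so that it stands upright in the pocket (do not pick it up and carry it). Finally slide the keeper fully closed in front of the standing pipe, and leave the other things on the table where they are.

Things in the scene. Friction and masses are not known exactly. Their poses are not given: they have to be found in the camera images.
- station: Forming station fixed to the table (place and yaw differ): green pocket, open to its -x and above, on a steel base plate 150 mm wide, 6 mm thick, x = -107 to +78 mm. Origin on the table under the pocket's middle; +x away from the open front towards the back stop, +y towards the keeper knob. Two cheeks, inner faces y = +-34.5 mm, x = -31 to +35 mm, tops z = 66 mm.
- pocket (a point): Middle of the pocket on its floor (top of the base plate, 6 mm above the table): where the middle of the standing pipe's foot belongs, with 2 to 2.5 mm play all round. Axes as the station's.
- stop_face (a point): Point on the face of the back stop (station x = +34.5 mm) at the height of the lying pipe's middle. The stop is 90 mm wide, its top 101 mm above the table. Axes as the station's.
- cradle (a point): Middle of the cradle, on the base plate: two steel rails (station x = -93 to -57 mm, inner faces y = +-25 mm, tops 16 mm above the table) that keep the lying pipe in line with the pocket.
- guide_post (a point): Middle of the top of the keeper's guide post with its straps: station x = -53 to -30 mm, y = +36 to +73 mm, up to 95 mm above the table.
- keeper (a joint): Keeper slide in m: 0 = fully closed (bar across the pocket's front), 0.068 = fully open (bar clear of it). Opens along the station's +y, stays where left, friction about 2.5 N, stops at both ends. Bar 12 mm thick (station x = -47.5 to -35.5 mm), 77 to 88 mm above the table: the lying pipe passes under it, but closed it keeps the pipe from being tipped up.
- keeper_knob (a point): Middle of the upright red cylindrical knob on the keeper: 18 mm across, 30 mm tall (93 to 123 mm above the table), on a 20 mm square block. Moves with the keeper; station x = -41.5 mm, y = +85 mm when closed, +153 mm when open.
- pipe: Loose grey plastic pipe, 65 mm across, 140 mm long, bore about 52 mm, about 0.2 kg. Origin in the middle of its foot end; z axis along the pipe from foot to mouth. It starts lying in the cradle in line with the station, mouth out of the open front (z along the station's -x), foot 20 to 40 mm short of the back stop.
- pipe_foot (a point): Middle of the pipe's foot end. When the mouth is lifted with the foot against the stop, the foot's upper edge slides down the stop and its lower edge out along the floor; from about 65 degrees on the pipe falls upright by itself.
- pipe_mouth (a point): Middle of the pipe's open mouth end, 140 mm from the foot.
- tape_measure: Bystander: yellow tape measure, 43 x 73 x 62 mm; origin under its middle.
- white_bottle: Bystander: small white bottle, 48 mm across, 118 mm tall; origin under its middle.
- hold_weight: Bystander: dark cast-iron weight with loop, 35 x 55 x 71 mm; origin under its middle.
- pliers: Bystander: red-handled pliers, 64 x 189 x 15 mm; origin under their middle.
- try_square: Bystander: engineer's square, 80 x 107 x 18 mm; origin under its middle.
- marker: Bystander: red marker pen, 14 x 135 x 16 mm; origin under its middle.

How it is judged:
By the outcome, as a careful person would: the job done as asked, in the order asked, and still so for the second after the job is handed in, with the robot touching nothing.
It also fails if it takes over 64 s, if anything falls off the work surface, if the arm or the gripper's body presses on something with over 40 N, if the wrist force passes 120 N, or if a joint passes its speed limit or range.

## Working session

There is one attempt and no reset: what is moved stays moved. The work goes in short steps, Python scripts to look and compute and a tool call to move; the robot and the scene stay as the last step left them, time stands still between calls to the robot, and variables do not carry over. Pictures are saved under pics/ and viewed, and the job is handed in when it is done.

Besides the shell and the picture viewer there is one more tool, called after ">>>" as name(argument=value, ...), one argument or row to a line, values as JSON. apply_moves: Moves the arm, as the interface text tells. Its arguments: {"type":"object","properties":{"moves":{"type":"array","items":{"type":"object","properties":{"grip":{"type":"number"},"travel":{"type":"array","items":{"type":"number"}},"dr":{"type":"array","items":{"type":"number"}}}}},"force":{"type":"number"}},"required":["moves"]}

```bash
ls; mkdir -p pics; cat > h.py <<'E'
import numpy as np, cv2
from rig import robot, grab_frame, order
def save(name,fn,f=None):
    f=f or grab_frame(name); cv2.imwrite('pics/'+fn,f['img'][:,:,::-1]); return f
def cloud(f):
    z=f['z_map'].astype(float); h,w=z.shape
    u,v=np.meshgrid(np.arange(w),np.arange(h))
    p=np.stack([u,v],-1).reshape(-1,1,2).astype(np.float64)
    n=cv2.undistortPoints(p,np.array(f['intrinsics'],float),np.array(f['distortion'],float)).reshape(h,w,2)
    c=np.dstack([n*z[...,None],z])
    R=cv2.Rodrigues(np.array(f['rvec'],float))[0]; t=np.array(f['tvec'],float).ravel()
    W=(c-t)@R
    W[z<=0]=np.nan
    return W
def proj(f,P):
    return cv2.projectPoints(np.array(P,float).reshape(-1,1,3),np.array(f['rvec'],float),np.array(f['tvec'],float),np.array(f['intrinsics'],float),np.array(f['distortion'],float))[0].reshape(-1,2)
E
python3 - <<'E'
from h import *
import pickle
for n in ['scene','side','wrist']:
    f=save(n,n+'0.png'); pickle.dump(f,open(n+'0.pkl','wb'))
print(robot.sense())
E
```

```text
pics
{'t': 0.15, 'qpos': array([-3.77027116, 36.04529619,  2.20407525, 86.98053792, -1.54577932,
       57.08594847, -1.14617515]), 'qvel': array([-0.00438186, -0.12361671,  0.02712302, -0.19235833,  0.03778766,
        0.05450043, -0.11741214]), 'joint_torque': array([ 1.52036100e-03, -5.50088596e+01,  1.14465751e+00, -1.86816269e+01,
       -5.22438856e-02,  2.09789607e-02,  9.34746663e-05]), 'tool_pos': array([6.49500509e-01, 1.73070041e-05, 2.04794963e-01]), 'orientation': array([[ 4.62150107e-06,  9.99998974e-01, -1.43216672e-03],
       [ 9.99999999e-01, -4.67036550e-06, -3.41158927e-05],
       [-3.41225464e-05, -1.43216656e-03, -9.99998974e-01]]), 'wrist_force': array([-0.09380062, -0.25553558,  0.06245656]), 'moment': array([-0.01046161,  0.02586525,  0.03103915]), 'finger_gap': 0.09373242433320988}
```

View pics/scene0.png

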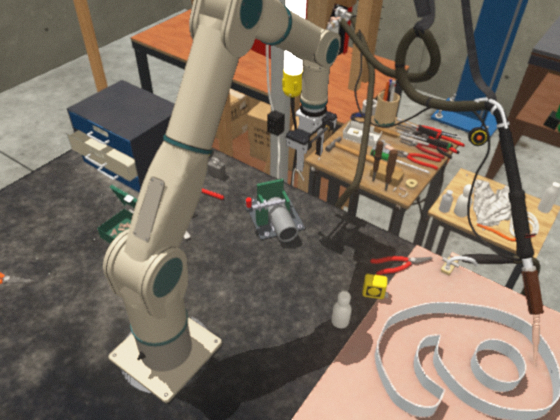

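View pics/side0.png

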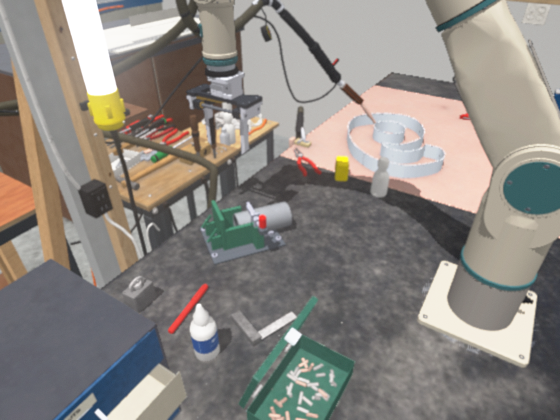

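View pics/wrist0.png

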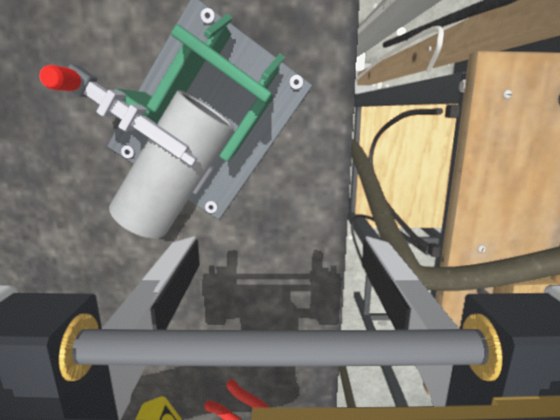

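```bash
python3 - <<'E'
from h import *
import pickle
f=pickle.load(open('wrist0.pkl','rb'));W=cloud(f)
for uv in [(60,77),(190,158),(100,95),(207,15),(296,82),(211,207),(128,152),(175,30),(270,95),(225,155),(145,225),(190,110),(160,170)]:
    print(uv,np.round(W[uv[1],uv[0]],4))
im=f['img'].astype(int);r,g,b=im[...,0],im[...,1],im[...,2]
m=(r>150)&(g<70)&(np.arange(560)[None]<120)&(np.arange(420)[:,None]<150)
k=W[m];print('knob',np.nanmedian(k,0),np.nanmax(k[:,2]),(k[k[:,2]>.118]).mean(0), len(k))
gm=(g>r+25)&(g>b+5)&(np.arange(420)[:,None]<220)&(np.arange(560)[None]<300)
G=W[gm];G=G[~np.isnan(G[:,2])]
print(np.histogram(G[:,2],bins=np.arange(0,.12,.005)))
S=G[(G[:,2]>.097)&(G[:,2]<.105)]
c=S[:,:2].mean(0);rect=cv2.minAreaRect(S[:,:2].astype(np.float32));print('stop',c,rect)
C=G[(G[:,2]>.062)&(G[:,2]<.069)];print('cheek',cv2.minAreaRect(C[:,:2].astype(np.float32)),C.mean(0))
# pipe
pm=(abs(r-g)<20)&(abs(b-g)<20)
P=W[(W[...,2]>.02)&(W[...,2]<.076)&pm]
print(len(P))
for n in ['scene','side']:
    f=pickle.load(open(n+'0.pkl','rb'));W=cloud(f);im=f['img'].astype(int);r,g,b=im[...,0],im[...,1],im[...,2]
    m=(r>150)&(g<70)
    k=W[m];k=k[(k[:,2]>.09)&(k[:,2]<.13)&(abs(k[:,0]-.8)<.3)];print(n,len(k),np.median(k,0) if len(k) else 0)
E
```

```text
(60, 77) [0.4851 0.1031 0.1205]
(190, 158) [0.5701 0.038  0.0892]
(100, 95) [0.4969 0.0913 0.0878]
(207, 15) [0.5757 0.1704 0.0114]
(296, 82) [0.6654 0.1067 0.0099]
(211, 207) [ 0.5694 -0.0293  0.0109]
(128, 152) [0.4806 0.0339 0.0108]
(175, 30) [0.5683 0.1381 0.1012]
(270, 95) [0.6407 0.0902 0.0988]
(225, 155) [0.5971 0.0376 0.066 ]
(145, 225) [ 0.5142 -0.0319  0.0666]
(190, 110) [0.5681 0.0786 0.0706]
(160, 170) [0.5361 0.0242 0.0708]
knob [0.48148936 0.10484135 0.12155787] 0.12452501708794307 [0.47967908 0.10326285 0.12165942] 530
(array([  29,   92,   59,   83,   91,   97,  110,  164,  292,  340,  236,
        226,  711, 1237,  134,    7,    3,    6,    5,  523,  981,    0,
          0]), array([0.   , 0.005, 0.01 , 0.015, 0.02 , 0.025, 0.03 , 0.035, 0.04 ,
       0.045, 0.05 , 0.055, 0.06 , 0.065, 0.07 , 0.075, 0.08 , 0.085,
       0.09 , 0.095, 0.1  , 0.105, 0.11 , 0.115]))
stop [0.6025375  0.11412093] ((0.6027876734733582, 0.11380379647016525), (0.010328566655516624, 0.0900752916932106), 54.89043426513672)
cheek ((0.5765435099601746, 0.09836353361606598), (0.09664658457040787, 0.11567547172307968), 55.19627380371094) [0.58160958 0.08844608 0.06535333]
10411
scene 0 0
side 0 0
```

```bash
cat >> h.py <<'E'
YAW=np.radians(55.0);O=np.array([.5806,.0820])
ex=np.array([np.cos(YAW),np.sin(YAW)]);ey=np.array([-ex[1],ex[0]])
def st(P):
    P=np.asarray(P);d=P[...,:2]-O
    return np.stack([d@ex,d@ey,P[...,2]],-1)*1000
def tcp():
    s=robot.sense();R=s['orientation'];Rs=np.column_stack([np.r_[ex,0],np.r_[ey,0],[0,0,1]])
    print('t',round(s['t'],2),'tcp st mm',np.round(st(s['tool_pos']),1),'gap',round(s['finger_gap']*1000,1),'F st',np.round(Rs.T@s['wrist_force'],1),'q',np.round(s['qpos']))
    print('R in station:',np.round(Rs.T@R,3).tolist())
E
python3 - <<'E'
from h import *
import pickle
f=pickle.load(open('wrist0.pkl','rb'));W=cloud(f);S=st(W)
im=f['img'].astype(int);r,g,b=im[...,0],im[...,1],im[...,2]
m=(r>120)&(g<70)&(np.arange(560)[None]<120)&(np.arange(420)[:,None]<150)
k=S[m];k=k[~np.isnan(k[:,0])];top=k[k[:,2]>118]
for q in (k,top): print(len(q),np.percentile(q,[2,50,98],axis=0).round(1).tolist())
v,u=np.nonzero(m);print('px',u.min(),u.max(),v.min(),v.max())
for j in (0,.009): 
  for z in (.123,.093):
    P=np.r_[O-.0415*ex+(.085+j)*ey,z];print(j,z,proj(f,P))
P=S[(S[...,2]>40)&(S[...,2]<75)&(abs(S[...,1])<34)&(S[...,0]<-50)&(S[...,0]>-170)]
print('mouth x',np.percentile(P[:,0],[0.5,1,2,5]),P[:,2].max(),'y sym',np.percentile(P[:,1],[1,50,99]))
B=S[(S[...,2]>80)&(S[...,2]<93)&(abs(S[...,0]+41.5)<9)]
print('bar y min',np.percentile(B[:,1],[.5,1,2]),np.percentile(B[:,0],[2,50,98]))
C=S[(S[...,2]>62)&(S[...,2]<70)&(abs(S[...,0])<28)&(abs(S[...,1])>34)&(abs(S[...,1])<50)]
for s in(1,-1): print('cheek',np.percentile(C[C[:,1]*s>0][:,1],[2,50,98]))
tcp()
E
```

```text
802 [[-48.1, 87.7, 96.9], [-39.4, 91.8, 119.4], [-32.7, 101.7, 123.6]]
431 [[-48.1, 88.4, 118.5], [-40.6, 94.7, 121.9], [-33.3, 102.2, 123.7]]
px 40 80 65 90
0 0.123 [[61.89839515 85.66762437]]
0 0.093 [[84.29666679 87.96689899]]
0.009 0.123 [[51.0933695 78.4778301]]
0.009 0.093 [[74.64746331 81.505656  ]]
mouth x [-143.25418789 -142.70417297 -141.7991469  -138.71579095] 72.61931983474464 y sym [-29.74317674  -2.29994712  31.37469545]
bar y min [-20.40353643 -19.59260449 -17.80263581] [-49.08660892 -41.02144161 -33.22331008]
cheek [34.88085329 39.08535822 44.06495378]
cheek [-44.31089971 -39.52850724 -34.65338063]
t 0.15 tcp st mm [ -27.6 -103.5  204.8] gap 93.7 F st [-0.3 -0.1  0.1] q [-4. 36.  2. 87. -2. 57. -1.]
R in station: [[0.819, 0.574, -0.001], [0.574, -0.819, 0.001], [-0.0, -0.001, -1.0]]
```

>>> apply_moves(
  moves=[
    {"grip": 0.6, "travel": [0, 0, 0], "dr": [0, 0, 7]},
    {"grip": 0.6, "travel": [0, 0, 0], "dr": [0, 0, 7]},
    {"grip": 0.6, "travel": [0, 0, 0], "dr": [0, 0, 7]},
    {"grip": 0.6, "travel": [0, 0, 0], "dr": [0, 0, 7]},
    {"grip": 0.6, "travel": [0, 0, 0], "dr": [0, 0, 7]},
  ],
  force=20,
)

```text
t: 0.57
tool_pos: [0.648, -0.0002, 0.2028]
orientation: [[0.586, 0.81, -0.005], [0.81, -0.586, 0.001], [-0.002, -0.005, -1.0]]
wrist_force: [0.1, -0.3, -0.3]
finger_gap: 0.0642
```

>>> apply_moves(
  moves=[
    {"grip": 0.6, "travel": [0, -4, 0], "dr": [0, 0, 0]},
    {"grip": 0.6, "travel": [0, -4, 0], "dr": [0, 0, 0]},
    {"grip": 0.6, "travel": [0, -4, 0], "dr": [0, 0, 0]},
    {"grip": 0.6, "travel": [0, -4, 0], "dr": [0, 0, 0]},
    {"grip": 0.6, "travel": [-1, -3, 0], "dr": [0, 0, 0]},
  ],
)

```text
t: 0.98
tool_pos: [0.4885, 0.1023, 0.1995]
orientation: [[0.599, 0.801, -0.002], [0.801, -0.599, -0.005], [-0.005, 0.001, -1.0]]
wrist_force: [-0.2, 0.5, 0.3]
finger_gap: 0.0375
```

```bash
python3 - <<'E'
from h import *
tcp()
E
```

```text
t 0.98 tcp st mm [-36.2  87.1 199.5] gap 37.5 F st [0.3 0.4 0.3] q [-24.  25.  13. 111.  -7.  45. -44.]
R in station: [[1.0, -0.031, -0.005], [-0.031, -1.0, -0.001], [-0.005, 0.001, -1.0]]
```

>>> apply_moves(
  moves=[
    {"grip": 0.6, "travel": [-0.5, -0.8, 3], "dr": [0, 0, -1.8]},
    {"grip": 0.6, "travel": [0, 0, 3], "dr": [0, 0, 0]},
    {"grip": 0.6, "travel": [0, 0, 0], "dr": [0, 0, 0]},
  ],
)

```text
t: 1.23
tool_pos: [0.4713, 0.1084, 0.14]
orientation: [[0.564, 0.826, -0.004], [0.826, -0.564, -0.001], [-0.003, -0.003, -1.0]]
wrist_force: [-0.6, -1.0, 0.8]
finger_gap: 0.0376
```

```bash
python3 - <<'E'
from h import *
tcp(); save('wrist','w1.png')
E
```

```text
t 1.23 tcp st mm [-41.  104.7 140. ] gap 37.6 F st [-1.1 -0.1  0.8] q [-24.  29.  11. 117.  -9.  35. -42.]
R in station: [[1.0, 0.012, -0.003], [0.012, -1.0, 0.003], [-0.003, -0.003, -1.0]]
```

View pics/w1.png

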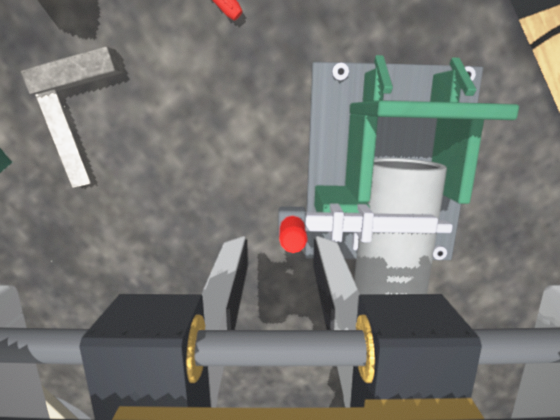

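```bash
python3 - <<'E'
from h import *
f=grab_frame('wrist');S=st(cloud(f))
im=f['img'].astype(int);r,g,b=im[...,0],im[...,1],im[...,2]
m=(r>120)&(g<70)&(np.arange(420)[:,None]>180)
k=S[m];k=k[~np.isnan(k[:,0])];top=k[k[:,2]>120]
for q in (k,top): print(len(q),np.percentile(q,[2,50,98],axis=0).round(1).tolist())
B=S[(S[...,2]>91)&(S[...,2]<99)&(abs(S[...,0]+41)<30)&(S[...,1]>0)&(S[...,1]<90)]
print(len(B),np.percentile(B,[2,50,98],axis=0).round(1).tolist())
tcp()
E
```

```text
417 [[-46.3, 88.8, 98.4], [-34.7, 96.6, 116.6], [-32.8, 104.5, 122.6]]
120 [[-47.6, 89.1, 120.0], [-37.1, 95.3, 121.3], [-33.2, 104.1, 123.4]]
617 [[-52.2, 41.0, 91.6], [-41.4, 60.9, 94.5], [-31.1, 67.9, 95.9]]
t 1.33 tcp st mm [-39.2 101.7 143.1] gap 37.4 F st [ 0.  -0.8  1.4] q [-24.  28.  11. 117.  -9.  36. -42.]
R in station: [[1.0, 0.01, 0.001], [0.01, -1.0, -0.001], [0.001, 0.001, -1.0]]
```

>>> apply_moves(
  moves=[
    {"grip": 0.6, "travel": [-0.15, 0.55, 0], "dr": [0, 0, 0.5]},
    {"grip": 0.6, "travel": [0, 0, 2], "dr": [0, 0, 0]},
    {"grip": 0.6, "travel": [0, 0, 2], "dr": [0, 0, 0]},
    {"grip": 0.6, "travel": [0, 0, 0], "dr": [0, 0, 0]},
  ],
)

```text
t: 1.67
tool_pos: [0.4881, 0.1022, 0.1082]
orientation: [[0.577, 0.816, 0.016], [0.816, -0.577, 0.002], [0.011, 0.012, -1.0]]
wrist_force: [-0.5, -1.2, -0.3]
finger_gap: 0.0376
```

```bash
python3 - <<'E'
from h import *
tcp(); save('wrist','w2.png')
E
```

```text
t 1.67 tcp st mm [-36.5  87.3 108.2] gap 37.6 F st [-1.3 -0.3 -0.3] q [-22.  32.  10. 117. -10.  30. -40.]
R in station: [[1.0, -0.005, 0.011], [-0.005, -1.0, -0.012], [0.011, 0.012, -1.0]]
```

View pics/w2.png

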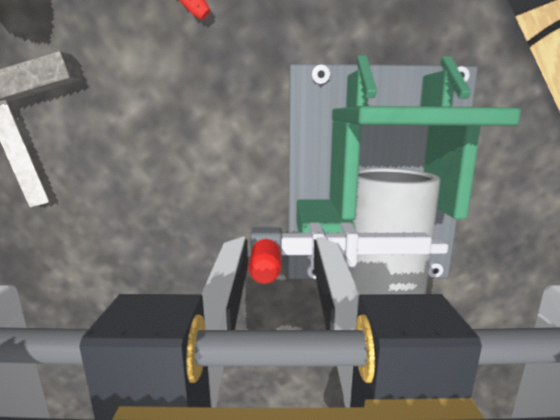

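>>> apply_moves(
  moves=[
    {"grip": 0.6, "travel": [-0.3, -0.5, 0.4], "dr": [0, 0.6, 0]},
    {"grip": 0.6, "travel": [0, 0, 0], "dr": [0, 0, 0]},
  ],
)

```text
t: 1.88
tool_pos: [0.4862, 0.1019, 0.1079]
orientation: [[0.579, 0.815, 0.028], [0.815, -0.58, 0.012], [0.026, 0.016, -1.0]]
wrist_force: [0.4, -0.2, 0.0]
finger_gap: 0.0375
```

```bash
python3 - <<'E'
from h import *
tcp()
E
```

```text
t 1.88 tcp st mm [-37.8  88.8 107.9] gap 37.5 F st [ 0.  -0.5  0. ] q [-21.  32.   9. 118. -11.  29. -40.]
R in station: [[1.0, -0.007, 0.026], [-0.007, -1.0, -0.016], [0.026, 0.016, -1.0]]
```

>>> apply_moves(
  moves=[
    {"grip": 0.6, "travel": [-0.3, -0.7, 0.6], "dr": [0.9, -1.5, 0]},
    {"grip": 0.6, "travel": [0, 0, 0], "dr": [0, 0, 0]},
    {"grip": 0.6, "travel": [0, 0, 0], "dr": [0, 0, 0]},
  ],
)

```text
t: 2.13
tool_pos: [0.4822, 0.1035, 0.1049]
orientation: [[0.581, 0.814, 0.004], [0.814, -0.581, -0.0], [0.002, 0.004, -1.0]]
wrist_force: [0.2, -0.7, 0.2]
finger_gap: 0.0374
```

```bash
python3 - <<'E'
from h import *
tcp()
E
```

```text
t 2.13 tcp st mm [-38.8  92.9 104.9] gap 37.4 F st [-0.5 -0.6  0.2] q [-22.  32.  10. 118. -10.  30. -41.]
R in station: [[1.0, -0.009, 0.002], [-0.009, -1.0, -0.004], [0.002, 0.004, -1.0]]
```

Good; close on the knob.

>>> apply_moves(
  moves=[
    {"grip": 1, "travel": [-0.2, -0.3, 0.3], "dr": [0, 0, -0.5]},
    {"grip": 1, "travel": [0, 0, 0], "dr": [0, 0, 0]},
    {"grip": 1, "travel": [0, 0, 0], "dr": [0, 0, 0]},
    {"grip": 1, "travel": [0, 0, 0], "dr": [0, 0, 0]},
    {"grip": 1, "travel": [0, 0, 0], "dr": [0, 0, 0]},
  ],
  force=15,
)

```text
t: 2.55
tool_pos: [0.4793, 0.1045, 0.1025]
orientation: [[0.572, 0.82, 0.006], [0.82, -0.572, -0.0], [0.003, 0.005, -1.0]]
wrist_force: [-0.1, 0.2, 0.6]
finger_gap: 0.0174
```

```bash
python3 - <<'E'
from h import *
tcp()
E
```

```text
t 2.55 tcp st mm [-39.7  95.9 102.5] gap 17.4 F st [0.1 0.2 0.6] q [-22.  33.   9. 118. -10.  30. -40.]
R in station: [[1.0, 0.001, 0.003], [0.001, -1.0, -0.005], [0.003, 0.005, -1.0]]
```

>>> apply_moves(
  moves=[
    {"grip": 1, "travel": [0, -1.2, 0], "dr": [0, 0, 0]},
    {"grip": 1, "travel": [0, -1.2, 0], "dr": [0, 0, 0]},
    {"grip": 1, "travel": [0, -1.2, 0], "dr": [0, 0, 0]},
    {"grip": 1, "travel": [0, -1.2, 0], "dr": [0, 0, 0]},
  ],
)

```text
t: 2.88
tool_pos: [0.442, 0.1309, 0.1025]
orientation: [[0.577, 0.817, 0.014], [0.817, -0.577, -0.002], [0.006, 0.012, -1.0]]
wrist_force: [1.9, -2.3, -0.5]
finger_gap: 0.0174
```

```bash
python3 - <<'E'
from h import *
tcp()
E
```

```text
t 2.88 tcp st mm [-39.4 141.6 102.5] gap 17.4 F st [-0.8 -2.8 -0.5] q [-27.  31.  10. 123. -11.  26. -44.]
R in station: [[1.0, -0.004, 0.006], [-0.004, -1.0, -0.012], [0.006, 0.012, -1.0]]
```

>>> apply_moves(
  moves=[
    {"grip": 1, "travel": [0, -0.8, 0], "dr": [0.6, 0, 0]},
    {"grip": 1, "travel": [0, -0.8, 0], "dr": [0, 0, 0]},
    {"grip": 1, "travel": [0, -0.6, 0], "dr": [0, 0, 0]},
  ],
)

```text
t: 3.13
tool_pos: [0.4326, 0.1382, 0.103]
orientation: [[0.579, 0.815, 0.027], [0.815, -0.579, -0.003], [0.013, 0.024, -1.0]]
wrist_force: [16.9, -15.5, -17.7]
finger_gap: 0.0178
```

```bash
python3 - <<'E'
from h import *
tcp()
E
```

```text
t 3.13 tcp st mm [-38.8 153.5 103. ] gap 17.8 F st [ -3.  -22.7 -17.7] q [-29.  30.  10. 125. -11.  25. -46.]
R in station: [[1.0, -0.007, 0.013], [-0.007, -1.0, -0.024], [0.013, 0.024, -1.0]]
```

>>> apply_moves(
  moves=[
    {"grip": 0.6, "travel": [0, 0.1, 0], "dr": [0, 0, 0]},
    {"grip": 0.6, "travel": [0, 0, 0], "dr": [0, 0, 0]},
    {"grip": 0.6, "travel": [0, 0, 0], "dr": [0, 0, 0]},
    {"grip": 0.6, "travel": [0, 0, -2], "dr": [0, 0, 0]},
    {"grip": 0.6, "travel": [0, 0, -3], "dr": [0.8, -0.8, 0.3]},
  ],
)

```text
t: 3.55
tool_pos: [0.4225, 0.138, 0.1494]
orientation: [[0.582, 0.813, -0.011], [0.813, -0.582, -0.01], [-0.015, -0.003, -1.0]]
wrist_force: [-0.4, 0.4, -0.9]
finger_gap: 0.0376
```

>>> apply_moves(
  moves=[
    {"grip": 0.5, "travel": [-1, 0, -3], "dr": [0, 0, 0]},
    {"grip": 0.5, "travel": [-4, 1, 0], "dr": [0, 0, 0]},
    {"grip": 0.5, "travel": [-4, 2, 0], "dr": [0, 0, 0]},
    {"grip": 0.5, "travel": [-2, 4, 0], "dr": [0, 0, 0]},
    {"grip": 0.5, "travel": [0, 4, 0], "dr": [0, 0, 0]},
  ],
)

```text
t: 3.97
tool_pos: [0.4417, -0.004, 0.1857]
orientation: [[0.56, 0.828, -0.016], [0.828, -0.56, 0.002], [-0.007, -0.014, -1.0]]
wrist_force: [1.2, 0.3, -0.3]
finger_gap: 0.0468
```

```bash
python3 - <<'E'
from h import *
tcp();f=save('wrist','w3.png');f=save('side','s3.png')
tcp()
E
```

```text
t 3.97 tcp st mm [-150.1   64.4  185.7] gap 46.8 F st [ 1.  -0.8 -0.3] q [-14.  22.  14. 119.  -8.  40. -28.]
R in station: [[1.0, 0.016, -0.008], [0.017, -1.0, 0.014], [-0.007, -0.014, -1.0]]
t 4.07 tcp st mm [-147.2   58.   185.7] gap 46.9 F st [ 0.6  0.5 -0.5] q [-13.  22.  14. 119.  -8.  40. -28.]
R in station: [[1.0, 0.011, -0.005], [0.011, -1.0, 0.007], [-0.005, -0.007, -1.0]]
```

View pics/w3.png

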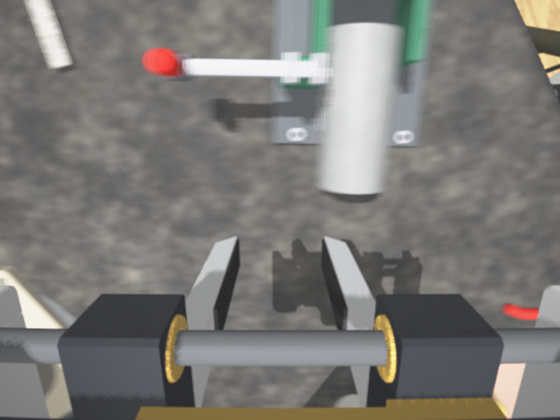

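View pics/s3.png

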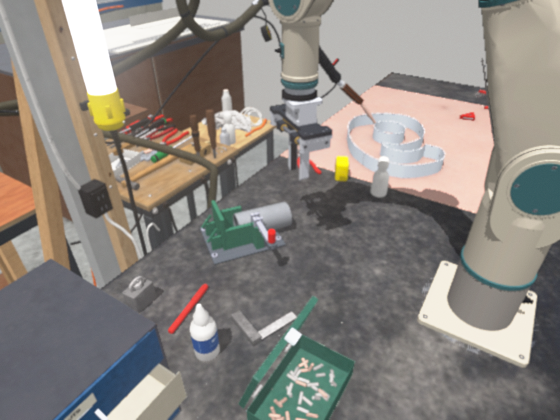

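>>> apply_moves(
  moves=[
    {"grip": 0.44, "travel": [-2, 3, 0], "dr": [0.4, 0.3, -0.6]},
    {"grip": 0.44, "travel": [0, 1.5, 0], "dr": [0, 0, 0]},
    {"grip": 0.44, "travel": [0, 0, 0], "dr": [0, 0, 0]},
    {"grip": 0.44, "travel": [0, 0, 0], "dr": [0, 0, 0]},
  ],
)

```text
t: 4.4
tool_pos: [0.4723, -0.0418, 0.1844]
orientation: [[0.55, 0.835, -0.018], [0.835, -0.55, 0.015], [0.002, -0.024, -1.0]]
wrist_force: [-0.4, -0.7, -1.1]
finger_gap: 0.0525
```

```bash
python3 - <<'E'
from h import *
tcp();f=save('wrist','w4.png')
S=st(cloud(f))
im=f['img'].astype(int);r,g,b=im[...,0],im[...,1],im[...,2]
m=(r>120)&(g<70)
k=S[m];k=k[k[:,2]>116]
print(len(k),np.percentile(k,[2,50,98],axis=0).round(1).tolist() if len(k) else 0)
P=S[(S[...,2]>30)&(S[...,2]<75)&(abs(S[...,1])<36)&(S[...,0]<-50)&(S[...,0]>-146)]
print('mouth x',np.percentile(P[:,0],[0.5,1,2,5]),'z',np.percentile(P[:,2],[1,98]))
T=P[P[:,2]>69];print('ridge y',[(round(a),round(np.median(T[abs(T[:,0]-a)<6][:,1]),1)) for a in (-70,-90,-110,-130)])
tcp()
E
```

```text
t 4.4 tcp st mm [-163.5   17.7  184.4] gap 52.5 F st [-0.8 -0.1 -1.1] q [ -7.  25.  14. 115.  -9.  43. -21.]
R in station: [[1.0, 0.028, 0.002], [0.028, -0.999, 0.024], [0.002, -0.024, -1.0]]
271 [[-50.1, 144.2, 116.4], [-43.9, 147.7, 120.3], [-34.0, 157.0, 123.7]]
mouth x [-144.00439948 -143.39400423 -142.32262865 -139.268369  ] z [45.27115991 71.11338567]
ridge y [(-70, np.float64(2.2)), (-90, np.float64(1.9)), (-110, np.float64(1.9)), (-130, np.float64(2.5))]
t 4.45 tcp st mm [-162.9   18.1  184.4] gap 52.7 F st [-0.3 -0.2 -0.1] q [ -7.  25.  14. 115.  -9.  43. -21.]
R in station: [[1.0, 0.029, 0.002], [0.029, -0.999, 0.024], [0.003, -0.024, -1.0]]
```

>>> apply_moves(
  moves=[
    {"grip": 0.44, "travel": [-0.3, 1.8, 3], "dr": [-1.4, 0.1, 1.6]},
    {"grip": 0.44, "travel": [0, 0, 3], "dr": [0, 0, 0]},
    {"grip": 0.44, "travel": [0, 0, 3], "dr": [0, 0, 0]},
    {"grip": 0.44, "travel": [0, 0, 2], "dr": [0, 0, 0]},
    {"grip": 0.44, "travel": [0, 0, 0], "dr": [0, 0, 0]},
  ],
)

```text
t: 4.87
tool_pos: [0.4834, -0.0424, 0.0725]
orientation: [[0.564, 0.826, 0.005], [0.826, -0.564, 0.009], [0.01, -0.0, -1.0]]
wrist_force: [-0.3, 0.3, -0.0]
finger_gap: 0.0526
```

```bash
python3 - <<'E'
from h import *
tcp()
E
```

```text
t 4.87 tcp st mm [-157.7    8.3   72.5] gap 52.6 F st [ 0.1  0.4 -0. ] q [ -4.  35.   9. 120. -14.  25. -18.]
R in station: [[1.0, 0.012, 0.01], [0.012, -1.0, 0.0], [0.01, -0.0, -1.0]]
```

>>> apply_moves(
  moves=[
    {"grip": 0.44, "travel": [-0.4, 0.7, 0.5], "dr": [0, -0.6, 0.7]},
    {"grip": 0.44, "travel": [0, 0, 1.5], "dr": [0, 0, 0]},
    {"grip": 0.44, "travel": [0, 0, 1.5], "dr": [0, 0, 0]},
    {"grip": 0.44, "travel": [0, 0, 0], "dr": [0, 0, 0]},
  ],
)

```text
t: 5.2
tool_pos: [0.4872, -0.0459, 0.0391]
orientation: [[0.571, 0.821, -0.0], [0.821, -0.571, 0.001], [0.0, -0.001, -1.0]]
wrist_force: [0.3, 0.2, -0.1]
finger_gap: 0.0525
```

```bash
python3 - <<'E'
from h import *
save('wrist','w5.png')
tcp()
E
```

```text
t 5.25 tcp st mm [-158.     2.6   40.1] gap 52.4 F st [-0.   0.3  1. ] q [ -4.  39.   8. 120. -15.  22. -18.]
R in station: [[1.0, 0.003, 0.001], [0.003, -1.0, -0.0], [0.001, 0.0, -1.0]]
```

View pics/w5.png

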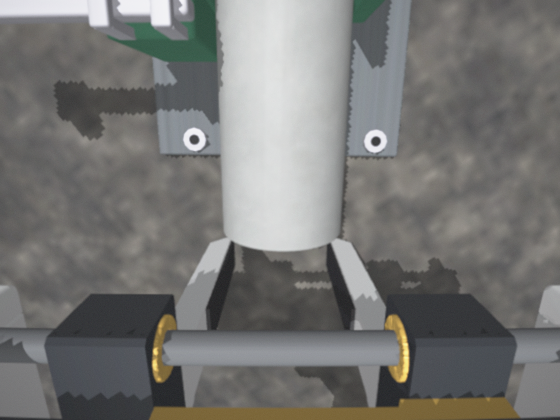

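>>> apply_moves(
  moves=[
    {"grip": 0.44, "travel": [0, 0.2, 1], "dr": [0, 0, 0]},
    {"grip": 0.44, "travel": [0.8, 0, 0.2], "dr": [0, 0, 0]},
    {"grip": 0.44, "travel": [0.8, 0, 0], "dr": [0, 0, 0]},
    {"grip": 0.44, "travel": [0.8, 0, 0], "dr": [0, 0, 0]},
    {"grip": 0.44, "travel": [0.6, 0, 0], "dr": [0, 0, 0]},
  ],
)

```text
t: 5.67
tool_pos: [0.5097, -0.0217, 0.0312]
orientation: [[0.572, 0.82, 0.005], [0.82, -0.572, -0.001], [0.003, 0.005, -1.0]]
wrist_force: [-1.0, -0.9, -0.3]
finger_gap: 0.0526
```

```bash
python3 - <<'E'
from h import *
tcp()
E
```

```text
t 5.67 tcp st mm [-125.6   -1.4   31.2] gap 52.6 F st [-1.3  0.3 -0.3] q [ -7.  41.   9. 117. -16.  22. -20.]
R in station: [[1.0, 0.001, 0.003], [0.001, -1.0, -0.005], [0.003, 0.005, -1.0]]
```

>>> apply_moves(
  moves=[
    {"grip": 0.44, "travel": [0.5, 0, 0], "dr": [0, 0, 0]},
    {"grip": 0.44, "travel": [0.4, 0, 0], "dr": [0, 0, 0]},
    {"grip": 0.44, "travel": [0.3, 0, 0], "dr": [0, 0, 0]},
  ],
)

```text
t: 5.92
tool_pos: [0.5155, -0.0122, 0.0317]
orientation: [[0.571, 0.821, 0.002], [0.821, -0.571, -0.004], [-0.002, 0.003, -1.0]]
wrist_force: [-6.4, -12.9, 4.4]
finger_gap: 0.0527
```

```bash
python3 - <<'E'
from h import *
tcp()
E
```

```text
t 5.92 tcp st mm [-114.5   -0.7   31.7] gap 52.7 F st [-14.3  -2.1   4.4] q [ -8.  41.  10. 116. -16.  23. -22.]
R in station: [[1.0, 0.003, -0.002], [0.003, -1.0, -0.003], [-0.002, 0.003, -1.0]]
```

>>> apply_moves(
  moves=[
    {"grip": 0.44, "travel": [0.3, 0, 0], "dr": [0, 0, 0]},
    {"grip": 0.44, "travel": [0, 0, 0], "dr": [0, 0, 0]},
  ],
)

```text
t: 6.08
tool_pos: [0.5151, -0.0132, 0.0318]
orientation: [[0.574, 0.819, -0.003], [0.819, -0.574, -0.008], [-0.008, 0.003, -1.0]]
wrist_force: [0.7, -0.4, -0.1]
finger_gap: 0.0524
```

```bash
python3 - <<'E'
from h import *
tcp();f=save('wrist','w6.png')
E
```

```text
t 6.08 tcp st mm [-115.6   -0.9   31.8] gap 52.4 F st [ 0.1 -0.8 -0.1] q [ -9.  41.  10. 116. -15.  24. -22.]
R in station: [[1.0, -0.0, -0.008], [-0.0, -1.0, -0.003], [-0.008, 0.003, -1.0]]
```

View pics/w6.png

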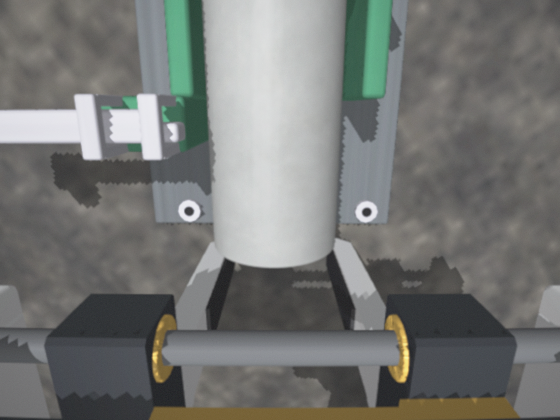

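>>> apply_moves(
  moves=[
    {"grip": 0.44, "travel": [-2, 0, 0], "dr": [0, 0, 0]},
    {"grip": 0.44, "travel": [-2.5, 0, -2], "dr": [0, 0, 0]},
    {"grip": 1, "travel": [-2, 0, -3], "dr": [0, 0, 0]},
    {"grip": 1, "travel": [-1, 0, -4], "dr": [0, 0, 0]},
    {"grip": 1, "travel": [0, 0, -3], "dr": [0, 0, 0]},
  ],
)

```text
t: 6.55
tool_pos: [0.4696, -0.071, 0.1506]
orientation: [[0.569, 0.823, -0.011], [0.823, -0.569, -0.003], [-0.009, -0.007, -1.0]]
wrist_force: [-0.6, 0.0, -0.4]
finger_gap: 0.0355
```

```bash
python3 - <<'E'
from h import *
f=save('wrist','w7.png');S=st(cloud(f))
P=S[(S[...,2]>30)&(S[...,2]<75)&(abs(S[...,1])<36)&(S[...,0]<-50)&(S[...,0]>-125)]
print('mouth x',np.percentile(P[:,0],[0.5,1,2,5]),'z',np.percentile(P[:,2],[1,98]))
T=P[P[:,2]>66];print('y',np.percentile(T[:,1],[1,99]))
k=S[(S[...,2]>114)&(S[...,2]<126)&(S[...,1]>120)]
print(len(k),np.percentile(k,[2,50,98],axis=0).round(1).tolist() if len(k) else 0)
tcp()
E
```

```text
mouth x [-105.82309483 -105.62345322 -105.0131149  -103.01099379] z [46.42449482 71.13517976]
y [-13.74790347  18.89415425]
28 [[-50.6, 149.1, 114.3], [-50.1, 152.5, 115.9], [-49.3, 156.2, 118.7]]
t 6.6 tcp st mm [-186.7    0.2  155.1] gap 32.1 F st [ 0.6 -1.1  2.2] q [ -5.  27.  14. 117. -10.  37. -19.]
R in station: [[1.0, 0.006, -0.004], [0.006, -1.0, -0.001], [-0.004, 0.001, -1.0]]
```

>>> apply_moves(
  moves=[
    {"grip": 1, "travel": [0, 0, 0], "dr": [0, 7, 0]},
    {"grip": 1, "travel": [0, 0, 0], "dr": [0, 7, 0]},
    {"grip": 1, "travel": [0, 0, 0], "dr": [0, 7, 0]},
  ],
)

```text
t: 6.85
tool_pos: [0.4822, -0.0562, 0.1586]
orientation: [[0.514, 0.839, 0.177], [0.799, -0.543, 0.257], [0.312, 0.01, -0.95]]
wrist_force: [0.3, 0.4, -0.6]
finger_gap: 0.012
```

```bash
python3 - <<'E'
from h import *
tcp()
E
```

```text
t 6.85 tcp st mm [-169.7    1.3  158.6] gap 12.0 F st [ 0.6 -0.  -0.6] q [ 21.  26.  -6. 123. -31.  29.   9.]
R in station: [[0.949, 0.036, 0.312], [0.038, -0.999, 0.002], [0.312, 0.01, -0.95]]
```

>>> apply_moves(
  moves=[
    {"grip": 1, "travel": [-1, 0, 0], "dr": [0, 7, 0]},
    {"grip": 1, "travel": [-1, 0, 0], "dr": [0, 7, 0]},
    {"grip": 1, "travel": [0, 0, 0], "dr": [0, 0, 0]},
  ],
)

```text
t: 7.1
tool_pos: [0.4743, -0.0736, 0.1516]
orientation: [[0.487, 0.833, 0.262], [0.739, -0.553, 0.385], [0.466, 0.006, -0.885]]
wrist_force: [0.2, 0.4, -0.5]
finger_gap: 0.0003
```

```bash
python3 - <<'E'
from h import *
tcp()
E
```

```text
t 7.1 tcp st mm [-188.4   -2.1  151.6] gap 0.3 F st [ 0.4  0.1 -0.5] q [ 40.  29. -18. 125. -42.  28.  28.]
R in station: [[0.884, 0.025, 0.466], [0.025, -1.0, 0.006], [0.466, 0.006, -0.885]]
```

>>> apply_moves(
  moves=[
    {"grip": 1, "travel": [0, 0, 0], "dr": [0, 6, 1]},
    {"grip": 1, "travel": [0, 0, 0], "dr": [0, 6, 0]},
    {"grip": 1, "travel": [0, 0, 0], "dr": [0, 0, 0]},
  ],
)

```text
t: 7.35
tool_pos: [0.4774, -0.0717, 0.1519]
orientation: [[0.434, 0.827, 0.358], [0.638, -0.562, 0.526], [0.636, 0.0, -0.772]]
wrist_force: [-1.2, -0.4, 0.1]
finger_gap: 0.0007
```

```bash
python3 - <<'E'
from h import *
tcp();save('scene','c8.png');save('side','s8.png')
E
```

```text
t 7.35 tcp st mm [-185.1   -3.6  151.9] gap 0.7 F st [-1.1  0.7  0.1] q [ 55.  36. -30. 127. -53.  29.  45.]
R in station: [[0.772, 0.014, 0.636], [0.011, -1.0, 0.008], [0.636, 0.0, -0.772]]
```

View pics/c8.png

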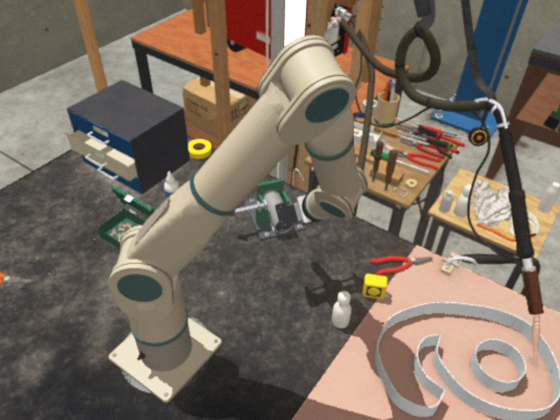

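View pics/s8.png

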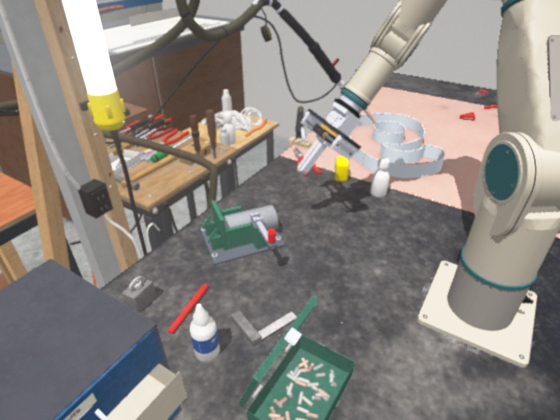

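>>> apply_moves(
  moves=[
    {"grip": 1, "travel": [-1, 0, 2.5], "dr": [0, 0, 0]},
    {"grip": 1, "travel": [-1, -0.3, 2.5], "dr": [0, 0, 0]},
    {"grip": 1, "travel": [-1, 0, 2.5], "dr": [0, 0, 0]},
    {"grip": 1, "travel": [-0.5, 0, 2], "dr": [0, 0, 0]},
    {"grip": 1, "travel": [0, 0, 0], "dr": [0, 0, 0]},
  ],
)

```text
t: 7.87
tool_pos: [0.504, -0.0324, 0.0648]
orientation: [[0.41, 0.849, 0.334], [0.663, -0.529, 0.531], [0.627, 0.004, -0.779]]
wrist_force: [0.2, -0.2, 0.9]
finger_gap: 0.0005
```

```bash
python3 - <<'E'
from h import *
tcp()
E
```

```text
t 7.87 tcp st mm [-137.6   -2.8   64.8] gap 0.5 F st [-0.1 -0.2  0.9] q [ 52.  49. -36. 127. -63.  13.  57.]
R in station: [[0.778, 0.054, 0.626], [0.044, -0.999, 0.031], [0.627, 0.004, -0.779]]
```

>>> apply_moves(
  moves=[
    {"grip": 1, "travel": [0, 0, -3], "dr": [0, -5, 0]},
    {"grip": 1, "travel": [0, 0, -2], "dr": [-1, -5, 1.5]},
    {"grip": 1, "travel": [0, 0, -1], "dr": [0, -2, 0]},
    {"grip": 1, "travel": [0, 0, 0], "dr": [0, 0, 0]},
  ],
)

```text
t: 8.2
tool_pos: [0.4799, -0.0501, 0.1021]
orientation: [[0.506, 0.834, 0.222], [0.735, -0.551, 0.394], [0.451, -0.036, -0.892]]
wrist_force: [-0.1, 0.1, 0.3]
finger_gap: 0.0005
```

```bash
python3 - <<'E'
from h import *
tcp()
E
```

```text
t 8.2 tcp st mm [-166.     6.7  102.1] gap 0.5 F st [-0.   0.2  0.3] q [ 32.  35. -14. 126. -51.  25.  35.]
R in station: [[0.892, 0.027, 0.451], [0.007, -0.999, 0.044], [0.451, -0.036, -0.892]]
```

>>> apply_moves(
  moves=[
    {"grip": 1, "travel": [1, 0.4, 1.2], "dr": [-2.5, 0, 0]},
    {"grip": 1, "travel": [1, 0.2, 1], "dr": [0, 0, 0]},
    {"grip": 1, "travel": [0, 0, 0], "dr": [0, 0, 0]},
    {"grip": 1, "travel": [0, 0, 0], "dr": [0, 0, 0]},
  ],
)

```text
t: 8.53
tool_pos: [0.5043, -0.0244, 0.0973]
orientation: [[0.49, 0.83, 0.265], [0.747, -0.557, 0.363], [0.449, 0.021, -0.893]]
wrist_force: [-0.1, -0.0, -0.0]
finger_gap: 0.0005
```

```bash
python3 - <<'E'
from h import *
tcp()
E
```

```text
t 8.53 tcp st mm [-130.9    1.4   97.3] gap 0.5 F st [-0.1  0.1 -0. ] q [ 31.  36. -19. 127. -57.  17.  38.]
R in station: [[0.893, 0.02, 0.449], [0.027, -1.0, -0.009], [0.449, 0.021, -0.893]]
```

>>> apply_moves(
  moves=[
    {"grip": 1, "travel": [0, 0.2, 0], "dr": [0.5, -4, 1]},
    {"grip": 1, "travel": [0, 0, 0], "dr": [0, -4, 0]},
    {"grip": 1, "travel": [0, 0, 0], "dr": [0, 0, 0]},
    {"grip": 1, "travel": [0, 0, 0], "dr": [0, 0, 0]},
  ],
)

```text
t: 8.87
tool_pos: [0.5048, -0.0294, 0.0991]
orientation: [[0.539, 0.82, 0.19], [0.778, -0.572, 0.261], [0.323, 0.007, -0.946]]
wrist_force: [-0.3, 0.4, 0.6]
finger_gap: 0.0003
```

```bash
python3 - <<'E'
from h import *
tcp()
E
```

```text
t 8.87 tcp st mm [-134.7   -1.8   99.1] gap 0.3 F st [0.1 0.5 0.6] q [ 15.  33.  -2. 124. -47.  22.  22.]
R in station: [[0.946, 0.002, 0.323], [0.004, -1.0, -0.006], [0.323, 0.007, -0.946]]
```

>>> apply_moves(
  moves=[
    {"grip": 1, "travel": [0, -0.1, 2], "dr": [0, 0, 0]},
    {"grip": 1, "travel": [0.1, 0, 2], "dr": [0, 0, 0]},
    {"grip": 1, "travel": [0, 0, 1], "dr": [0, 0, 0]},
    {"grip": 1, "travel": [0, 0, 0], "dr": [0, 0, 0]},
  ],
)

```text
t: 9.2
tool_pos: [0.5139, -0.0174, 0.0525]
orientation: [[0.54, 0.818, 0.197], [0.775, -0.575, 0.264], [0.329, 0.01, -0.944]]
wrist_force: [-0.7, 0.2, -0.7]
finger_gap: 0.0003
```

```bash
python3 - <<'E'
from h import *
tcp()
E
```

```text
t 9.2 tcp st mm [-119.6   -2.4   52.5] gap 0.3 F st [-0.3  0.6 -0.7] q [ 17.  39.  -9. 125. -56.  14.  30.]
R in station: [[0.944, -0.001, 0.329], [0.002, -1.0, -0.01], [0.329, 0.01, -0.944]]
```

>>> apply_moves(
  moves=[
    {"grip": 1, "travel": [0, 0, -3], "dr": [0, 0, 0]},
    {"grip": 0.12, "travel": [0, 0, -3], "dr": [0, -5, 0]},
    {"grip": 0.12, "travel": [0, 0, -2], "dr": [0, -5, 0]},
    {"grip": 0.12, "travel": [1, 0, 0], "dr": [0, -5, 0]},
    {"grip": 0.12, "travel": [1, 0, 0], "dr": [0, -2, 0]},
  ],
)

```text
t: 9.62
tool_pos: [0.504, -0.0361, 0.1239]
orientation: [[0.602, 0.798, 0.033], [0.796, -0.603, 0.047], [0.057, -0.002, -0.998]]
wrist_force: [0.5, 1.2, -0.4]
finger_gap: 0.0239
```

```bash
python3 - <<'E'
from h import *
tcp();save('wrist','w9.png')
E
```

```text
t 9.62 tcp st mm [-140.7   -5.   123.9] gap 23.9 F st [ 1.3  0.3 -0.4] q [-14.  33.  26. 117. -30.  35.  -5.]
R in station: [[0.998, -0.036, 0.057], [-0.037, -0.999, 0.0], [0.057, -0.002, -0.998]]
```

View pics/w9.png

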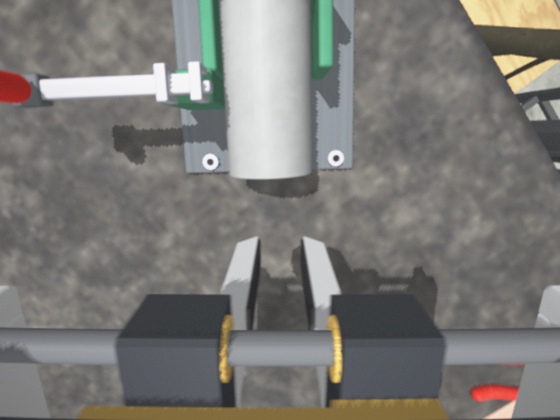

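>>> apply_moves(
  moves=[
    {"grip": 0.12, "travel": [1.5, -0.3, 0], "dr": [0, -3, -2]},
    {"grip": 0.12, "travel": [1.5, 0, 0], "dr": [0, 0, 0]},
    {"grip": 0.12, "travel": [0.7, 0, 0], "dr": [0, 0, 0]},
    {"grip": 0.12, "travel": [0, 0, 0], "dr": [0, 0, 0]},
    {"grip": 0.12, "travel": [0, 0, 0], "dr": [0, 0, 0]},
  ],
)

```text
t: 10.08
tool_pos: [0.5229, -0.006, 0.1239]
orientation: [[0.578, 0.816, 0.001], [0.816, -0.578, 0.012], [0.011, -0.006, -1.0]]
wrist_force: [-0.2, -0.7, 0.6]
finger_gap: 0.0609
```

```bash
python3 - <<'E'
from h import *
tcp();f=save('wrist','w10.png');S=st(cloud(f))
P=S[(S[...,2]>30)&(S[...,2]<75)&(abs(S[...,1])<36)&(S[...,0]<-60)&(S[...,0]>-125)]
for a in (-70,-80,-90,-98):
    Q=P[(abs(P[:,0]-a)<4)&(P[:,2]>50)]; A=np.c_[2*Q[:,1:],np.ones(len(Q))]; s=np.linalg.lstsq(A,(Q[:,1:]**2).sum(1),rcond=None)[0]; print(a,'yc,zc',s[:2].round(1),'r',round(np.sqrt(s[2]+s[0]**2+s[1]**2),1))
tcp()
E
```

```text
t 10.08 tcp st mm [-105.2   -3.2  123.9] gap 60.9 F st [-0.7 -0.2  0.6] q [-20.  35.  28. 112. -27.  39. -11.]
R in station: [[1.0, -0.005, 0.011], [-0.005, -1.0, 0.006], [0.011, -0.006, -1.0]]
-70 yc,zc [ 2.3 38.3] r 32.1
-80 yc,zc [ 2.3 38.5] r 32.0
-90 yc,zc [ 2.4 38.2] r 32.2
-98 yc,zc [ 2.4 38.1] r 32.3
t 10.13 tcp st mm [-105.7   -3.4  123.9] gap 65.0 F st [-0.7  0.1  1.5] q [-20.  35.  28. 112. -27.  39. -11.]
R in station: [[1.0, -0.006, 0.01], [-0.006, -1.0, 0.006], [0.01, -0.006, -1.0]]
```

View pics/w10.png

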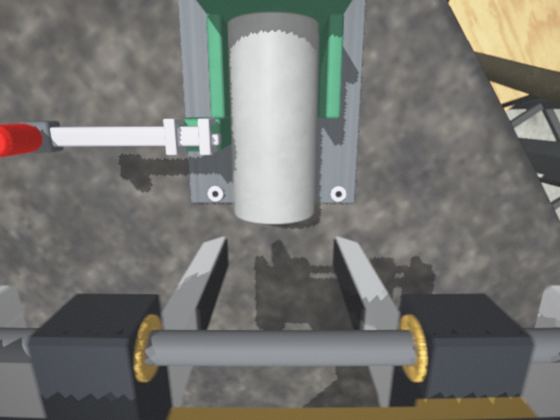

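>>> apply_moves(
  moves=[
    {"grip": 0.12, "travel": [0.8, -0.5, 2], "dr": [0, -0.5, -0.3]},
    {"grip": 0.12, "travel": [0, 0, 2], "dr": [0, 0, 0]},
    {"grip": 0.12, "travel": [0, 0, 0], "dr": [0, 0, 0]},
    {"grip": 0.12, "travel": [0, 0, 0], "dr": [0, 0, 0]},
  ],
)

```text
t: 10.47
tool_pos: [0.5211, -0.0034, 0.0839]
orientation: [[0.585, 0.811, -0.004], [0.811, -0.585, 0.007], [0.003, -0.007, -1.0]]
wrist_force: [-1.1, 0.0, -0.2]
finger_gap: 0.0825
```

```bash
python3 - <<'E'
from h import *
tcp();f=save('wrist','w11.png')
E
```

```text
t 10.47 tcp st mm [-104.1   -0.2   83.9] gap 82.5 F st [-0.6  0.9 -0.2] q [-19.  39.  26. 114. -29.  34.  -9.]
R in station: [[1.0, -0.013, 0.003], [-0.014, -1.0, 0.007], [0.003, -0.007, -1.0]]
```

View pics/w11.png

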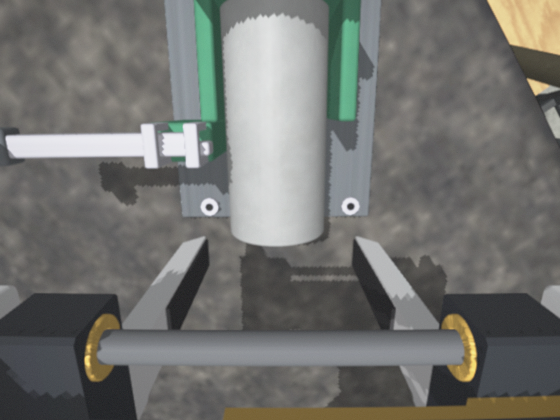

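>>> apply_moves(
  moves=[
    {"grip": 0.12, "travel": [0.7, -0.2, 2], "dr": [0, 0, -0.7]},
    {"grip": 0.12, "travel": [0.1, 0, 2], "dr": [0, 0, 0]},
    {"grip": 0.12, "travel": [0, 0, 1.2], "dr": [0, 0, 0]},
    {"grip": 0.12, "travel": [0, 0, 0], "dr": [0, 0, 0]},
  ],
)

```text
t: 10.85
tool_pos: [0.5265, 0.0006, 0.0352]
orientation: [[0.579, 0.815, 0.004], [0.815, -0.579, 0.006], [0.008, -0.0, -1.0]]
wrist_force: [-0.6, 1.0, 0.1]
finger_gap: 0.0829
```

```bash
python3 - <<'E'
from h import *
tcp()
E
```

```text
t 10.85 tcp st mm [-97.7  -2.3  35.2] gap 82.9 F st [0.5 1.1 0.1] q [-17.  43.  21. 115. -33.  28.  -6.]
R in station: [[1.0, -0.007, 0.008], [-0.007, -1.0, 0.0], [0.008, -0.0, -1.0]]
```

>>> apply_moves(
  moves=[
    {"grip": 0.12, "travel": [0, -0.4, 0.9], "dr": [0, 0, -0.4]},
    {"grip": 0.12, "travel": [0, 0, 0], "dr": [0, 0, 0]},
    {"grip": 0.25, "travel": [0, 0, 0], "dr": [0, 0, 0]},
  ],
  force=6,
)

```text
t: 11.1
tool_pos: [0.5247, 0.0008, 0.029]
orientation: [[0.576, 0.817, 0.007], [0.817, -0.576, 0.006], [0.009, 0.003, -1.0]]
wrist_force: [0.4, 0.2, 0.6]
finger_gap: 0.0787
```

```bash
python3 - <<'E'
from h import *
tcp();f=save('wrist','w12.png')
E
```

```text
t 11.1 tcp st mm [-98.6  -0.8  29. ] gap 78.7 F st [ 0.4 -0.2  0.6] q [-16.  43.  20. 116. -33.  26.  -6.]
R in station: [[1.0, -0.004, 0.009], [-0.004, -1.0, -0.003], [0.009, 0.003, -1.0]]
```

View pics/w12.png

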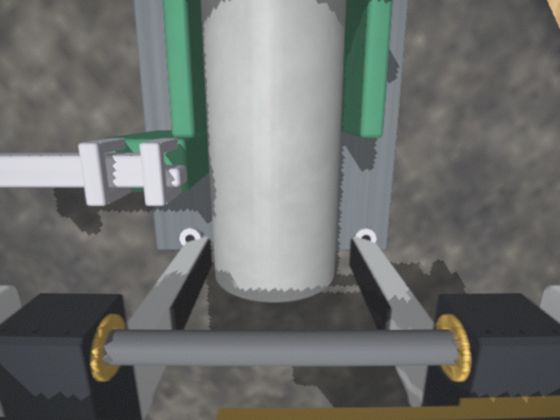

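>>> apply_moves(
  moves=[
    {"grip": 0.25, "travel": [0, -0.2, 0.4], "dr": [0, 0, 0]},
    {"grip": 0.5, "travel": [0, 0, 0], "dr": [0, 0, 0]},
    {"grip": 0.5, "travel": [0, 0, 0], "dr": [0, 0, 0]},
    {"grip": 0.5, "travel": [0, 0, 0], "dr": [0, 0, 0]},
    {"grip": 0.5, "travel": [0, 0, 0], "dr": [0, 0, 0]},
  ],
  force=7,
)

```text
t: 11.57
tool_pos: [0.5242, 0.0016, 0.0274]
orientation: [[0.577, 0.817, 0.011], [0.817, -0.577, 0.006], [0.011, 0.005, -1.0]]
wrist_force: [0.0, -0.7, -0.9]
finger_gap: 0.0649
```

```bash
python3 - <<'E'
from h import *
tcp()
E
```

```text
t 11.57 tcp st mm [-98.2   0.1  27.4] gap 64.9 F st [-0.6 -0.4 -0.9] q [-16.  43.  20. 116. -34.  26.  -6.]
R in station: [[1.0, -0.004, 0.011], [-0.004, -1.0, -0.005], [0.011, 0.005, -1.0]]
```

>>> apply_moves(
  moves=[
    {"grip": 0.5, "travel": [-0.1, 0, -0.8], "dr": [0, 0, 0]},
    {"grip": 0.5, "travel": [-0.1, 0, -0.8], "dr": [0, 0, 0]},
    {"grip": 0.5, "travel": [0, 0, -0.8], "dr": [0, 0, 0]},
    {"grip": 0.5, "travel": [0, 0, 0], "dr": [0, 0, 0]},
  ],
)

```text
t: 11.9
tool_pos: [0.5218, -0.0006, 0.0534]
orientation: [[0.577, 0.817, 0.009], [0.817, -0.577, 0.006], [0.01, 0.004, -1.0]]
wrist_force: [-0.5, -0.0, -2.0]
finger_gap: 0.0643
```

```bash
python3 - <<'E'
from h import *
tcp();f=save('wrist','w13.png');f=save('side','s13.png')
E
```

```text
t 11.9 tcp st mm [-101.4    0.8   53.4] gap 64.3 F st [-0.3  0.4 -2. ] q [-17.  41.  22. 116. -32.  29.  -7.]
R in station: [[1.0, -0.004, 0.01], [-0.004, -1.0, -0.004], [0.01, 0.004, -1.0]]
```

View pics/s13.png

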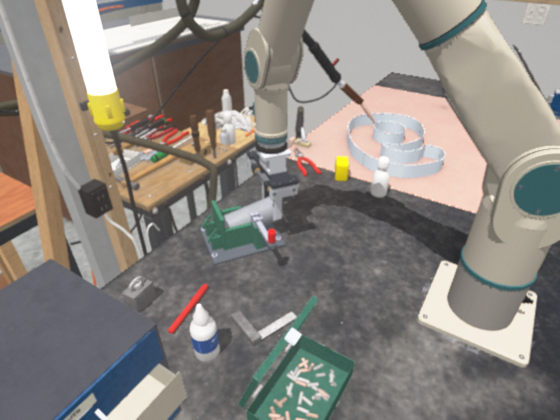

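View pics/w13.png

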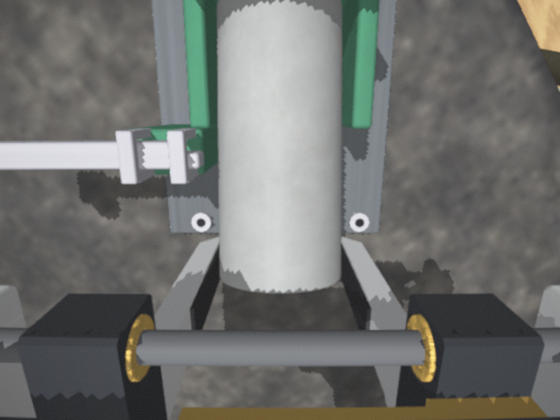

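```bash
cat >> h.py <<'E'
def pipefit():
    f=grab_frame('wrist');S=st(cloud(f));im=f['img'].astype(int)
    sat=im.max(-1)-im.min(-1)
    P=S[(abs(S[...,1]-1)<6)&(S[...,2]>50)&(S[...,0]>-125)&(S[...,0]<33)&(sat<25)]
    # upper ridge line
    a=np.polyfit(P[:,0],P[:,2],1)
    for _ in range(5):
        r=P[:,2]-np.polyval(a,P[:,0]);a=np.polyfit(P[abs(r)<3][:,0],P[abs(r)<3][:,2],1)
    Q=P[abs(P[:,2]-np.polyval(a,P[:,0]))<3]
    th=-np.degrees(np.arctan(a[0])); print('theta',round(th,1),'n',len(Q),'x range',np.percentile(Q[:,0],[1,99]).round(1),'z at x=34.5:',round(np.polyval(a,34.5),1),'expected',round(6+65/np.cos(np.radians(th))*1.0,1) )
    tcp()
E
python3 -c "
from h import *
pipefit()"
```

```text
theta 11.5 n 8029 x range [-100.9   21.8] z at x=34.5: 68.4 expected 72.3
t 12.05 tcp st mm [-101.3    1.    52.1] gap 64.6 F st [-1.1 -1.2 -0.6] q [-17.  41.  22. 116. -32.  29.  -7.]
R in station: [[1.0, -0.004, 0.01], [-0.004, -1.0, -0.004], [0.01, 0.003, -1.0]]
```

>>> apply_moves(
  moves=[
    {"grip": 0.5, "travel": [0, 0, -0.9], "dr": [0, 0, 0]},
    {"grip": 0.5, "travel": [0.1, 0, -0.9], "dr": [0, 0, 0]},
    {"grip": 0.5, "travel": [0.3, 0, -0.9], "dr": [0, 0, 0]},
    {"grip": 0.5, "travel": [0.2, 0, -0.3], "dr": [0, 0, 0]},
    {"grip": 0.5, "travel": [0, 0, 0], "dr": [0, 0, 0]},
  ],
)

```text
t: 12.47
tool_pos: [0.5234, 0.0034, 0.0846]
orientation: [[0.578, 0.816, 0.005], [0.816, -0.578, 0.005], [0.007, 0.001, -1.0]]
wrist_force: [0.0, 0.1, -2.0]
finger_gap: 0.0647
```

```bash
python3 -c "
from h import *
pipefit()"
```

```text
theta 27.7 n 6505 x range [-88.8  31.2] z at x=34.5: 62.0 expected 79.4
t 12.52 tcp st mm [-97.1   1.8  84.4] gap 64.2 F st [-2.3  0.2 -0.8] q [-20.  38.  26. 114. -30.  33.  -9.]
R in station: [[1.0, -0.005, 0.007], [-0.005, -1.0, -0.001], [0.007, 0.001, -1.0]]
```

>>> apply_moves(
  moves=[
    {"grip": 0.5, "travel": [0.4, 0, -0.9], "dr": [0, 0, 0]},
    {"grip": 0.5, "travel": [0.5, 0, -0.9], "dr": [0, 0, 0]},
    {"grip": 0.5, "travel": [0.6, 0, -0.7], "dr": [0, 0, 0]},
    {"grip": 0.5, "travel": [0.3, 0, -0.2], "dr": [0, 0, 0]},
    {"grip": 0.5, "travel": [0, 0, 0], "dr": [0, 0, 0]},
  ],
)

```text
t: 12.93
tool_pos: [0.5339, 0.0194, 0.1136]
orientation: [[0.578, 0.816, 0.003], [0.816, -0.578, 0.005], [0.006, -0.0, -1.0]]
wrist_force: [-0.5, -1.1, 0.2]
finger_gap: 0.0645
```

```bash
python3 -c "
from h import *
pipefit()"
```

```text
Traceback (most recent call last):
  File "h.py", line 33, in pipefit
    r=P[:,2]-np.polyval(a,P[:,0]);a=np.polyfit(P[abs(r)<3][:,0],P[abs(r)<3][:,2],1)
                                    ~~~~~~~~~~^^^^^^^^^^^^^^^^^^^^^^^^^^^^^^^^^^^^^
TypeError: expected non-empty vector for x
```

```bash
sed -i 's/    for _ in range(5):/    a=cv2.fitLine(P[:,[0,2]].astype(np.float32),cv2.DIST_HUBER,0,.01,.01).ravel(); a=np.array([a[1]\/a[0],a[3]-a[2]*a[1]\/a[0]]); P=P[abs(P[:,2]-np.polyval(a,P[:,0]))<20]\n    for _ in range(5):/' h.py; python3 -c "
from h import *
save('wrist','w14.png');save('side','s14.png')
pipefit()"
```

```text
theta 75.1 n 468 x range [-55.8 -22.9] z at x=34.5: -108.4 expected 258.7
t 13.13 tcp st mm [-78.7   2.4 112.9] gap 64.3 F st [-1.8  0.9  1.9] q [-23.  37.  28. 111. -28.  38. -13.]
R in station: [[1.0, -0.007, 0.006], [-0.007, -1.0, 0.001], [0.006, -0.001, -1.0]]
```

View pics/w14.png

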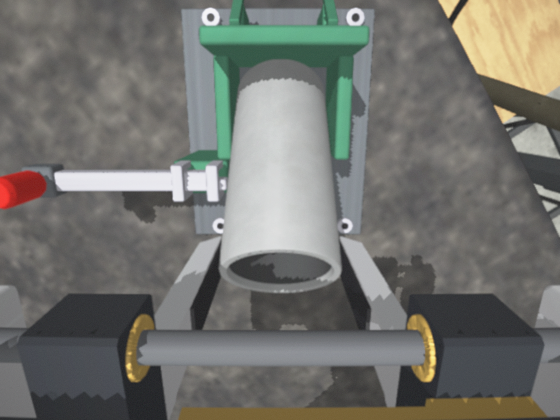

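View pics/s14.png

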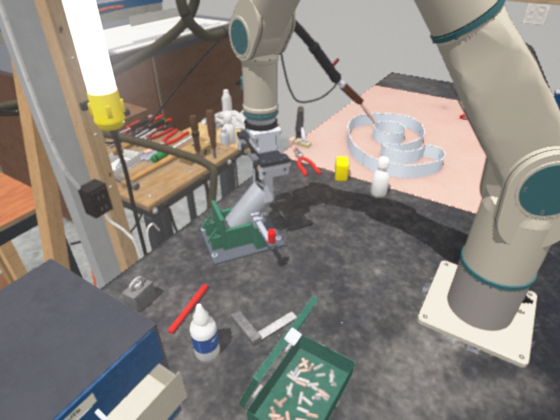

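>>> apply_moves(
  moves=[
    {"grip": 0.5, "travel": [0.7, 0, -0.5], "dr": [0, 0, 0]},
    {"grip": 0.5, "travel": [0.8, 0.1, -0.5], "dr": [0, 0, 0]},
    {"grip": 0.5, "travel": [0.8, 0, -0.3], "dr": [0, 0, 0]},
    {"grip": 0.5, "travel": [0.5, 0, -0.1], "dr": [0, 0, 0]},
    {"grip": 0.5, "travel": [0, 0, 0], "dr": [0, 0, 0]},
  ],
)

```text
t: 13.55
tool_pos: [0.5519, 0.0432, 0.128]
orientation: [[0.58, 0.815, 0.002], [0.815, -0.58, 0.006], [0.006, -0.002, -1.0]]
wrist_force: [0.8, 0.2, 0.8]
finger_gap: 0.0641
```

```bash
python3 -c "
from h import *
save('wrist','w15.png')
tcp()"
```

```text
t 13.6 tcp st mm [-48.6   1.3 127.9] gap 64.3 F st [-0.9  0.2  2.1] q [-26.  37.  30. 108. -27.  42. -17.]
R in station: [[1.0, -0.008, 0.006], [-0.008, -1.0, 0.002], [0.006, -0.002, -1.0]]
```

View pics/w15.png

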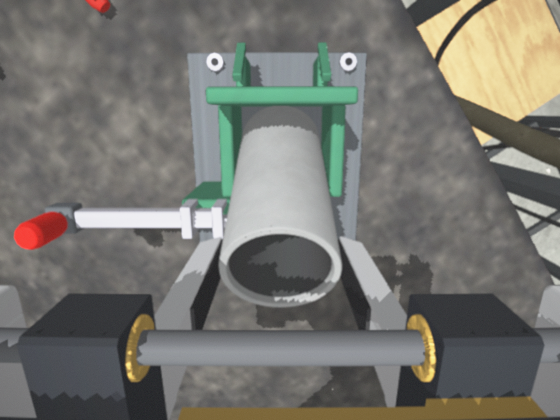

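>>> apply_moves(
  moves=[
    {"grip": 0.5, "travel": [0.8, 0, -0.15], "dr": [0, 0, 0]},
    {"grip": 0.5, "travel": [0.8, 0.1, 0], "dr": [0, 0, 0]},
    {"grip": 0.5, "travel": [0.8, 0, 0], "dr": [0, 0, 0]},
    {"grip": 0.5, "travel": [0.8, 0, 0.1], "dr": [0, 0, 0]},
    {"grip": 0.5, "travel": [0.3, 0, 0.1], "dr": [0, 0, 0]},
  ],
)

```text
t: 14.02
tool_pos: [0.5755, 0.0744, 0.1283]
orientation: [[0.58, 0.814, 0.003], [0.814, -0.58, 0.008], [0.008, -0.002, -1.0]]
wrist_force: [-0.7, 0.1, 4.7]
finger_gap: 0.0641
```

```bash
python3 -c "
from h import *
save('wrist','w16.png')
tcp()"
```

```text
t 14.07 tcp st mm [-8.600e+00 -1.000e-01  1.282e+02] gap 64.4 F st [1.4 1.2 3.7] q [-28.  39.  30. 104. -27.  44. -20.]
R in station: [[1.0, -0.008, 0.009], [-0.008, -1.0, 0.001], [0.009, -0.001, -1.0]]
```

View pics/w16.png

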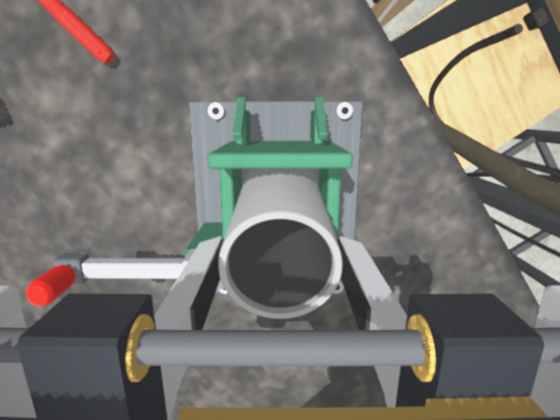

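>>> apply_moves(
  moves=[
    {"grip": 0.5, "travel": [0.6, 0, 0.2], "dr": [0, 0, 0]},
    {"grip": 0.5, "travel": [0.3, 0, 0.1], "dr": [0, 0, 0]},
    {"grip": 0.5, "travel": [0.2, 0, 0], "dr": [0, 0, 0]},
    {"grip": 0.5, "travel": [0, 0, 0], "dr": [0, 0, 0]},
  ],
)

```text
t: 14.4
tool_pos: [0.582, 0.0829, 0.1259]
orientation: [[0.58, 0.815, 0.002], [0.815, -0.58, 0.006], [0.006, -0.001, -1.0]]
wrist_force: [0.2, 1.2, 3.3]
finger_gap: 0.0644
```

```bash
python3 -c "
from h import *
save('wrist','w17.png')
tcp()"
```

```text
t 14.45 tcp st mm [  1.7  -0.7 125.9] gap 64.3 F st [0.6 1.3 2.6] q [-29.  40.  30. 102. -27.  45. -21.]
R in station: [[1.0, -0.008, 0.007], [-0.008, -1.0, 0.001], [0.007, -0.001, -1.0]]
```

View pics/w17.png

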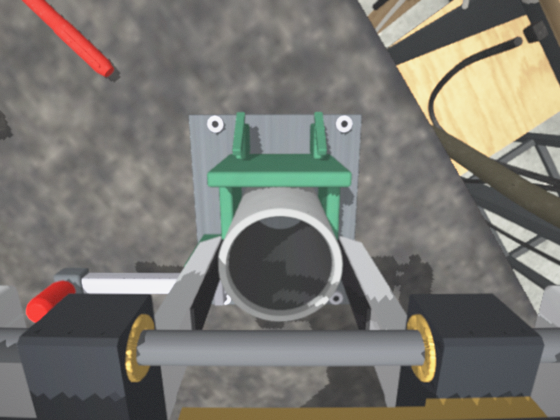

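>>> apply_moves(
  moves=[
    {"grip": 0.15, "travel": [0, 0, 0], "dr": [0, 0, 0]},
    {"grip": 0.15, "travel": [0, 0, 0], "dr": [0, 0, 0]},
    {"grip": 0.15, "travel": [0, 0, 0], "dr": [0, 0, 0]},
    {"grip": 0.15, "travel": [0, 0, 0], "dr": [0, 0, 0]},
    {"grip": 0.15, "travel": [0, 0, 0], "dr": [0, 0, 0]},
  ],
)

```text
t: 14.87
tool_pos: [0.5813, 0.0829, 0.1245]
orientation: [[0.581, 0.814, 0.001], [0.814, -0.581, 0.006], [0.005, -0.002, -1.0]]
wrist_force: [-0.4, 0.3, 0.2]
finger_gap: 0.0797
```

>>> apply_moves(
  moves=[
    {"grip": 0.15, "travel": [0, 0, -2], "dr": [0, 0, 0]},
    {"grip": 0.15, "travel": [0, 0, -3], "dr": [0, 0, 0]},
    {"grip": 0.15, "travel": [0, 0, -3], "dr": [0, 0, 0]},
    {"grip": 0.15, "travel": [-2, -2, -2], "dr": [0, 0, 0]},
    {"grip": 0.3, "travel": [-2, -3, 0], "dr": [0, 0, 0]},
  ],
)

```text
t: 15.28
tool_pos: [0.5206, 0.0777, 0.2257]
orientation: [[0.581, 0.814, 0.002], [0.814, -0.581, 0.002], [0.002, 0.0, -1.0]]
wrist_force: [0.1, -0.1, -0.1]
finger_gap: 0.0758
```

```bash
python3 -c "
from h import *
f=save('wrist','w18.png');save('side','s18.png')
S=st(cloud(f))
P=S[(S[...,2]>142)&(S[...,2]<150)&(abs(S[...,1])<60)&(abs(S[...,0])<60)]
print(np.percentile(P,[1,50,99],axis=0).round(1))
im=f['img'].astype(int);r,g,b=im[...,0],im[...,1],im[...,2]
k=S[(r>120)&(g<70)];k=k[k[:,2]>116];print(np.percentile(k,[2,50,98],axis=0).round(1) if len(k) else 0)
tcp()"
```

```text
[[-30.  -30.7 142.3]
 [  3.4  -0.9 145.2]
 [ 32.9  31.4 146.9]]
[[-47.5 145.2 116.6]
 [-38.4 150.6 121.9]
 [-33.2 158.9 123.5]]
t 15.38 tcp st mm [-41.3  54.4 223. ] gap 68.4 F st [ 0.6  0.2 -1.3] q [-36.  28.  36. 107. -20.  52. -26.]
R in station: [[1.0, -0.008, -0.003], [-0.008, -1.0, 0.011], [-0.003, -0.011, -1.0]]
```

View pics/w18.png

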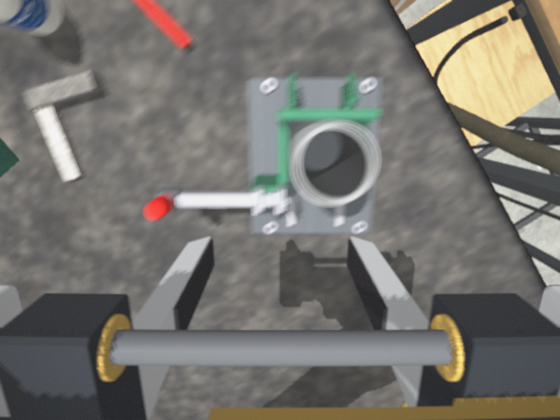

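View pics/s18.png

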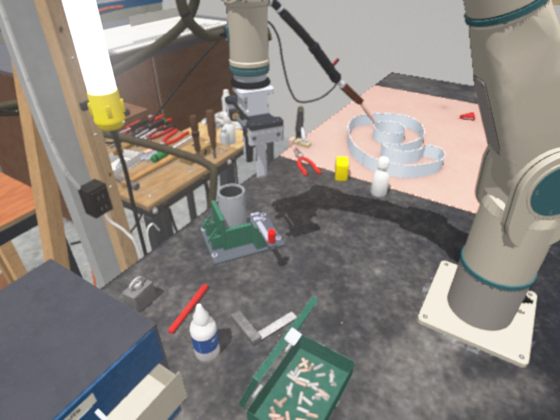

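>>> apply_moves(
  moves=[
    {"grip": 0.6, "travel": [0, -3, 1], "dr": [0, 0, 0]},
    {"grip": 0.6, "travel": [0, -3, 1.5], "dr": [-0.5, 0, -0.4]},
    {"grip": 0.6, "travel": [0, -2, 1.5], "dr": [0, 0, 0]},
    {"grip": 0.6, "travel": [0, -0.8, 1], "dr": [0, 0, 0]},
    {"grip": 0.6, "travel": [0, 0, 0], "dr": [0, 0, 0]},
  ],
)

```text
t: 15.8
tool_pos: [0.4397, 0.1321, 0.1728]
orientation: [[0.576, 0.818, 0.002], [0.818, -0.576, 0.001], [0.002, 0.002, -1.0]]
wrist_force: [-0.8, -0.6, -0.7]
finger_gap: 0.0383
```

>>> apply_moves(
  moves=[
    {"grip": 0.6, "travel": [0, 0, 0], "dr": [0, 0, 0]},
  ],
)

```text
t: 15.88
tool_pos: [0.4398, 0.1324, 0.1727]
orientation: [[0.575, 0.818, 0.002], [0.818, -0.575, 0.0], [0.001, 0.002, -1.0]]
wrist_force: [0.3, -1.0, -1.0]
finger_gap: 0.0378
```

```bash
python3 -c "
from h import *
f=save('wrist','w19.png')
tcp()"
```

```text
t 15.93 tcp st mm [-39.4 144.  172.8] gap 37.7 F st [0.1 0.2 0.8] q [-44.  27.  34. 119. -23.  40. -31.]
R in station: [[1.0, -0.002, 0.002], [-0.002, -1.0, -0.002], [0.002, 0.002, -1.0]]
```

View pics/w19.png

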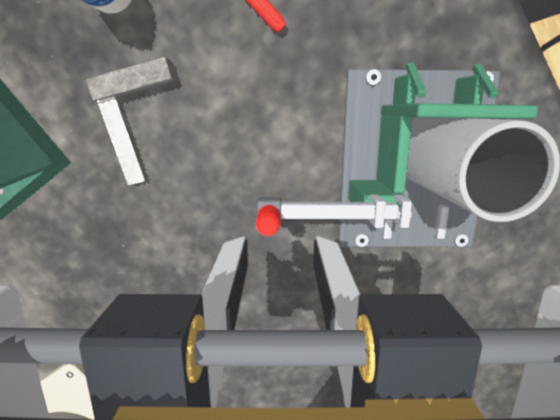

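>>> apply_moves(
  moves=[
    {"grip": 0.6, "travel": [-0.1, -0.8, 1], "dr": [0, 0, 0]},
    {"grip": 0.6, "travel": [0, 0, 2], "dr": [0, 0, 0]},
    {"grip": 0.6, "travel": [0, 0, 1], "dr": [0, 0, 0]},
    {"grip": 0.6, "travel": [0, 0, 0], "dr": [0, 0, 0]},
    {"grip": 0.6, "travel": [0, 0, 0], "dr": [0, 0, 0]},
  ],
)

```text
t: 16.35
tool_pos: [0.4423, 0.1341, 0.1347]
orientation: [[0.579, 0.815, 0.014], [0.815, -0.58, 0.001], [0.009, 0.011, -1.0]]
wrist_force: [-0.1, -0.3, 0.1]
finger_gap: 0.0372
```

```bash
python3 -c "
from h import *
tcp()"
```

```text
t 16.35 tcp st mm [-36.6 143.1 134.7] gap 37.2 F st [-0.3 -0.1  0.1] q [-42.  30.  30. 122. -27.  34. -28.]
R in station: [[1.0, -0.007, 0.009], [-0.007, -1.0, -0.011], [0.009, 0.011, -1.0]]
```

>>> apply_moves(
  moves=[
    {"grip": 0.6, "travel": [-0.5, -1, 0], "dr": [0.6, -0.5, -0.4]},
    {"grip": 0.6, "travel": [0, -0.2, 0.7], "dr": [0, 0, 0]},
    {"grip": 0.6, "travel": [0, 0, 0], "dr": [0, 0, 0]},
  ],
)

```text
t: 16.6
tool_pos: [0.4316, 0.1365, 0.129]
orientation: [[0.575, 0.818, 0.004], [0.818, -0.575, 0.001], [0.003, 0.003, -1.0]]
wrist_force: [0.1, 0.7, 0.0]
finger_gap: 0.0376
```

```bash
python3 -c "
from h import *
f=save('wrist','w20.png')
tcp()"
```

```text
t 16.65 tcp st mm [-40.7 153.  129.4] gap 37.4 F st [-0.3 -0.1  1.2] q [-42.  30.  30. 123. -27.  33. -28.]
R in station: [[1.0, -0.002, 0.003], [-0.002, -1.0, -0.003], [0.003, 0.003, -1.0]]
```

View pics/w20.png

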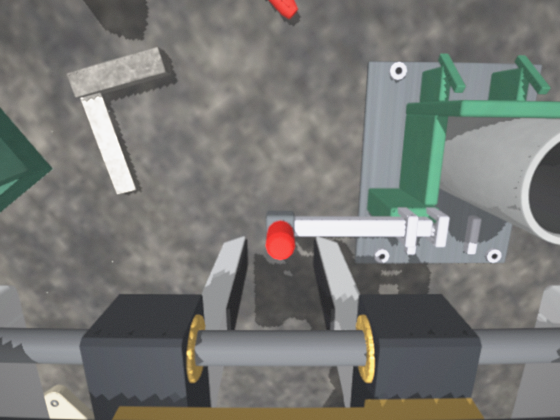

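Aligned with the knob at (280,240), centred between the fingers. Descend gently.

>>> apply_moves(
  moves=[
    {"grip": 0.6, "travel": [0, -0.2, 1], "dr": [0, 0, 0]},
    {"grip": 0.6, "travel": [-0.1, -0.2, 1], "dr": [0, 0, 0]},
    {"grip": 0.6, "travel": [0, -0.1, 0.4], "dr": [0.3, -0.3, 0]},
    {"grip": 0.6, "travel": [0, 0, 0], "dr": [0, 0, 0]},
  ],
)

```text
t: 16.98
tool_pos: [0.4289, 0.1394, 0.1063]
orientation: [[0.575, 0.818, 0.0], [0.818, -0.575, 0.001], [0.001, -0.0, -1.0]]
wrist_force: [-0.3, -0.2, -0.5]
finger_gap: 0.0375
```

```bash
python3 -c "
from h import *
tcp()"
```

```text
t 16.98 tcp st mm [-40.  157.2 106.3] gap 37.5 F st [-0.4  0.1 -0.5] q [-40.  32.  27. 124. -29.  30. -26.]
R in station: [[1.0, -0.002, 0.001], [-0.002, -1.0, 0.0], [0.001, -0.0, -1.0]]
```

>>> apply_moves(
  moves=[
    {"grip": 0.6, "travel": [0, 0.3, 0.3], "dr": [0, 0, 0]},
    {"grip": 1, "travel": [0, 0, 0], "dr": [0, 0, 0]},
    {"grip": 1, "travel": [0, 0, 0], "dr": [0, 0, 0]},
    {"grip": 1, "travel": [0, 0, 0], "dr": [0, 0, 0]},
    {"grip": 1, "travel": [0, 0, 0], "dr": [0, 0, 0]},
  ],
  force=15,
)

```text
t: 17.4
tool_pos: [0.4329, 0.1376, 0.1042]
orientation: [[0.575, 0.818, 0.002], [0.818, -0.575, 0.002], [0.003, 0.001, -1.0]]
wrist_force: [0.1, 1.6, -2.6]
finger_gap: 0.0173
```

```bash
python3 -c "
from h import *
tcp()"
```

```text
t 17.4 tcp st mm [-39.2 152.8 104.2] gap 17.3 F st [ 1.4  0.8 -2.6] q [-40.  33.  27. 124. -30.  30. -25.]
R in station: [[1.0, -0.002, 0.003], [-0.002, -1.0, -0.001], [0.003, 0.001, -1.0]]
```

>>> apply_moves(
  moves=[
    {"grip": 1, "travel": [0, 1.2, 0], "dr": [0, 0, 0]},
    {"grip": 1, "travel": [0, 1.2, 0], "dr": [0, 0, 0]},
    {"grip": 1, "travel": [0, 1.2, 0], "dr": [0, 0, 0]},
    {"grip": 1, "travel": [0, 1.2, 0], "dr": [0, 0, 0]},
    {"grip": 1, "travel": [0, 0.8, 0], "dr": [0, 0, 0]},
  ],
)

```text
t: 17.82
tool_pos: [0.4786, 0.1051, 0.1041]
orientation: [[0.572, 0.82, -0.005], [0.82, -0.572, 0.005], [0.001, -0.007, -1.0]]
wrist_force: [-2.5, 2.3, 1.5]
finger_gap: 0.0175
```

```bash
python3 -c "
from h import *
tcp()"
```

```text
t 17.82 tcp st mm [-39.6  96.8 104.1] gap 17.5 F st [0.4 3.4 1.5] q [-33.  35.  27. 118. -28.  34. -21.]
R in station: [[1.0, 0.002, 0.001], [0.002, -1.0, 0.007], [0.001, -0.007, -1.0]]
```

>>> apply_moves(
  moves=[
    {"grip": 1, "travel": [0, 0.7, 0], "dr": [0, 0, 0]},
    {"grip": 1, "travel": [0, 0.6, 0], "dr": [0, 0, 0]},
    {"grip": 1, "travel": [0, 0.5, 0], "dr": [0, 0, 0]},
  ],
)

```text
t: 18.07
tool_pos: [0.488, 0.0984, 0.1035]
orientation: [[0.572, 0.82, -0.022], [0.82, -0.572, 0.015], [-0.0, -0.027, -1.0]]
wrist_force: [-13.0, 10.4, 18.5]
finger_gap: 0.0175
```

```bash
python3 -c "
from h import *
tcp()"
```

```text
t 18.07 tcp st mm [-39.7  85.3 103.5] gap 17.5 F st [ 1.1 16.7 18.5] q [-31.  36.  26. 116. -28.  36. -20.]
R in station: [[1.0, 0.001, -0.0], [0.001, -1.0, 0.027], [-0.0, -0.027, -1.0]]
```

>>> apply_moves(
  moves=[
    {"grip": 1, "travel": [0, 0.4, 0], "dr": [0, 0, 0]},
    {"grip": 0.6, "travel": [0, 0, 0], "dr": [0, 0, 0]},
    {"grip": 0.6, "travel": [0, 0, 0], "dr": [0, 0, 0]},
    {"grip": 0.6, "travel": [0, 0, 0], "dr": [0, 0, 0]},
    {"grip": 0.6, "travel": [0, 0, 0], "dr": [0, 0, 0]},
  ],
)

```text
t: 18.48
tool_pos: [0.4917, 0.096, 0.1039]
orientation: [[0.572, 0.82, -0.025], [0.82, -0.572, 0.018], [0.0, -0.031, -1.0]]
wrist_force: [0.7, 0.7, 0.1]
finger_gap: 0.0371
```

```bash
python3 -c "
from h import *
tcp()"
```

```text
t 18.48 tcp st mm [-39.6  80.9 103.9] gap 37.1 F st [ 1.  -0.2  0.1] q [-31.  36.  26. 115. -28.  36. -20.]
R in station: [[1.0, 0.001, 0.0], [0.001, -1.0, 0.031], [0.0, -0.031, -1.0]]
```

>>> apply_moves(
  moves=[
    {"grip": 0.6, "travel": [0, -0.2, -1.5], "dr": [-1, 0, 0]},
    {"grip": 0.6, "travel": [0, 0, -3], "dr": [0, 0, 0]},
    {"grip": 0.6, "travel": [0, 0, -4], "dr": [0, 0, 0]},
    {"grip": 0.6, "travel": [-2, 0, -4], "dr": [0, 0, 0]},
    {"grip": 0.6, "travel": [-3, 0, 0], "dr": [0, 0, 0]},
  ],
)

```text
t: 18.9
tool_pos: [0.4685, 0.0557, 0.2289]
orientation: [[0.57, 0.822, -0.007], [0.822, -0.57, 0.0], [-0.004, -0.006, -1.0]]
wrist_force: [1.7, -0.5, 0.2]
finger_gap: 0.0376
```

>>> apply_moves(
  moves=[
    {"grip": 0.6, "travel": [-3, 0, 0], "dr": [0, 0, 0]},
    {"grip": 0.6, "travel": [0, 0, 0], "dr": [0, 0, 0]},
    {"grip": 0.6, "travel": [0, 0, 0], "dr": [0, 0, 0]},
  ],
)

```text
t: 19.15
tool_pos: [0.4513, 0.0246, 0.2324]
orientation: [[0.575, 0.818, 0.001], [0.818, -0.575, -0.001], [0.0, 0.001, -1.0]]
wrist_force: [0.1, -0.5, -0.3]
finger_gap: 0.0378
```

```bash
python3 -c "
from h import *
f=save('wrist','w21.png');save('side','s21.png');save('scene','c21.png')
S=st(cloud(f))
P=S[(S[...,2]>142)&(S[...,2]<150)&(abs(S[...,1])<60)&(abs(S[...,0])<60)]
print(np.percentile(P,[1,50,99],axis=0).round(1))
im=f['img'].astype(int);r,g,b=im[...,0],im[...,1],im[...,2]
k=S[(r>120)&(g<70)];k=k[k[:,2]>116];print(np.percentile(k,[2,50,98],axis=0).round(1) if len(k) else 0)
B=S[(S[...,2]>84)&(S[...,2]<92)&(abs(S[...,0]+41.5)<7)&(abs(S[...,1])<36)];print('bar',np.percentile(B,[1,50,99],axis=0).round(1))
tcp()"
```

```text
[[-29.7 -30.8 142.1]
 [  4.4  -1.1 145.2]
 [ 32.5  32.4 147.2]]
[[-49.4  77.3 118.4]
 [-44.5  81.4 121.5]
 [-34.9  93.  123.2]]
bar [[-47.4 -30.2  85.9]
 [-42.1   4.5  87.5]
 [-36.6  35.2  89.3]]
t 19.3 tcp st mm [-120.3   73.6  231.6] gap 37.7 F st [ 0.  -0.4  0.6] q [-34.  21.  37. 116. -17.  48. -23.]
R in station: [[1.0, 0.0, -0.001], [0.0, -1.0, -0.0], [-0.001, 0.0, -1.0]]
```

View pics/w21.png

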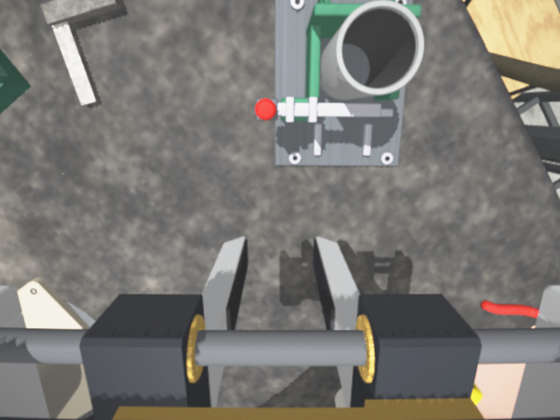

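View pics/s21.png

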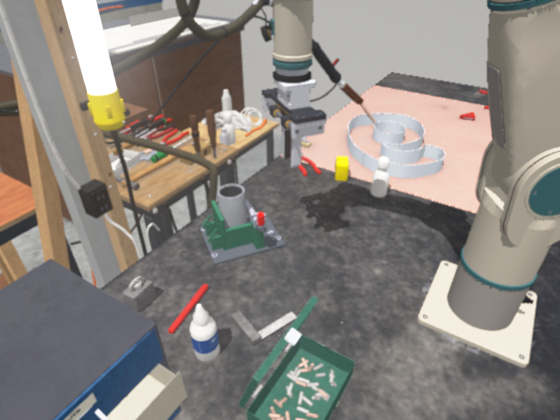

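View pics/c21.png

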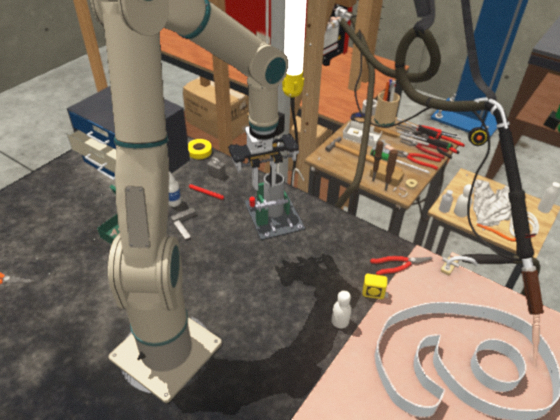

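```bash
python3 -c "
from h import *
print(order.hand_in())"
```

```text
the job is handed in; nothing more can be done
None
```

The job is done and handed in after about 19.3 s of robot time. No verdict was reported.

| Step | What I did | Check |
|---|---|---|
| 1. Open keeper | Gripped the red knob and slid it to its end stop | Stop force about 23 N. The knob was at station y = 152.8 mm when I gripped it again later (nominal 153). |
| 2. Push pipe | Pushed on both sides of the mouth rim until the foot met the back stop | 14 N rise in force. The mouth measured at x = -105.6 mm (nominal -105.5). |
| 3. Tip pipe up | Pinched the mouth end lightly from both sides and raised it along the tipping arc, then released it once upright | At 11° and 28° the measured tilt put the foot on the floor and against the stop. Later, up to upright, I checked only the gripper position and pictures. The pipe now stands with its rim at about 146 mm, centred near (1.5, 0.5) mm in the pocket. |
| 4. Close keeper | Slid it back to its other end stop by the knob | About 17 N at 85.3 mm. The final picture puts the knob at about y = 85 mm, with the bar right across the front of the pipe (tip at y ≈ -30 mm). |

- **Changed plan:** I first tried to tip the pipe by hooking a tilted finger into its bore. Two arm joints came close to their limits before the finger touched anything, so I switched to the pinch.
- **Disagreement:** before tipping, the wrist camera put the lying pipe about 2 mm to +y of the station centreline. The standing pipe measured central.
- **Bystanders:** I checked these only by looking at the final pictures, not by measuring them. None looked moved, and the arm made no contact with any of them that I noticed.
- **At the end:** the arm was clear of everything, with the wrist force close to zero.

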